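Power the inspection monitor and look into an engine cylinder with the borescope

ROBOT

A 6-joint arm with a two-finger parallel gripper is mounted at the origin on the work surface. World frame = base frame: x ahead of the robot, y to its left, z up, the work surface at z = 0. Lengths are in m, angles in rad, forces in N, time in s.
With the tool pointing down it reaches from about 0.275 to 0.975 m from the base axis. Payload 8.4 kg.
Tool frame: the origin (TCP) lies midway between the tips of the shut fingers; the grasp point (between the pads) lies 19 mm behind it; z points along the fingers, y is the direction in which the jaws open and shut (so a half turn about z gives the same grasp; the last joint's range is limited). The gripper opens to 92 mm and grips with 3 to 60 N. Pads are 20 mm wide; open, the fingers measure 128 mm over their backs; the gripper's body (75 mm by 189 mm) begins 69 mm behind the grasp point.
Start: joints at [1.144, 0.353, 1.633, -0, 1.155, -0.002], TCP at [0.258, 0.569, 0.215] pointing down, gripper open.
Joint ranges: [-2.63, 2.63], [-0.92, 2.1], [0.06, 2.66], [-1.3, 4.44], [0, 2.69], [-3.02, 3.02]. Speed limits (rad/s): [2.22, 2.22, 2.79, 3.14, 3.14, 3.14].

INTERFACE

Orientations are given as a unit quaternion [x, y, z, w].
In Python, from workcell import robot gives the robot as it stands.
- The arm moves only by the tool move_arm, never from a script. Its argument "series" is a list of rows, each a list of 4 numbers: the shift along the tool's x, y, z normalised to -1 to 1, where 1 is 0.2 m, then the turn about the tool's z normalised to -1 to 1, where 1 is 90 degrees. A call has 1 to 5 rows; each row is the pose to reach, as a shift and turn from the pose commanded when the call began, along the tool's axes at that moment; what a row does not reach only later rows make up. A row lasts 1/12 s, in which the tool goes at most 41.7 mm and 7.16 degrees, less where a joint would pass 70% of its speed; a pose out of reach is approached as far as the arm can. A call with a number of a shift or a turn outside -1 to 1 is refused whole. A call with a gripper value outside its range is refused whole. "hand" is the gripper command: -1 is fully open, 1 is shut, values between are in proportion, set as the call begins (left out, the last holds). The fingers move at their own pace and stop on an object; "grip_force" is the grip in N (left out, the last holds). Time passes only in rows, so rows that repeat a pose let the fingers close. It gives the time, the measured TCP pose, the force and the opening at its end, in the units of the state.
- robot.get_state(): the state, without advancing time (a new reading comes with each control period).
- robot.capture(name): name is "scene" or "top" or "wrist"; returns a dict with "pixels" (480x640x3 uint8, blue, green, red), "fovy" (degrees; the focal length in pixels is half the picture's height over the tangent of half this angle, whatever the lens; pixels are square), "cx", "cy" (the principal point, pixels), "extrinsics" (4x4, takes a point from world to camera coordinates); the wrist camera has in their place "hand_eye" (4x4, takes a point from camera to tool coordinates, whose origin is the TCP and whose axes are the flange's). Camera axes: x right, y down, z forward; pixel columns grow to the right and rows downward; lengths in m; the calibration is good to about 2 mm. A picture is of the moment at which its call begins: read the wrist's pose just before it. There is no depth.
- robot.finish_job(): hands the job in, once; it reports no verdict.
The state is a dict: "time_s": time; "qpos": joint angles; "qd": joint speeds; "tau": joint torques, N m; "tcp_pos": TCP position; "tcp_rot": TCP orientation; "force": force on the tool from outside, world axes, zero at the start; "wrist_torque": the same for the moment, N m; "grip_width": opening from 0.0 (shut) to 1.0 (fully open).
Only numpy, scipy, OpenCV 4.12 (cv2) and the standard library are available. Lean on these libraries where they do the work, as an engineer would, in place of code of your own. Each camera call takes 0.05 s, during which the arm holds its last target.

TASK

Inspect the small engine's cylinder: move the charged battery from the charger to the port on top of the inspection monitor, push it fully home and let go. Then take the borescope from the wooden rack and lower its rod upright through the open spark-plug hole, never touching the engine, until the yellow band is level with the hole's mouth. Finish while holding it there, still and centred, with everything else on the bench left alone.

Things in the scene. Friction and masses are not known exactly. Their poses are not given: they have to be found in the camera images.
- battery: red and black battery pack, 0.2 kg, upright in the charger: a block 60 (its x) by 46 (y) by 42 mm high to grip, with a black plug stem under its middle, 36 (x) by 28 (y) mm and 32 mm long, the last 6 mm tapering to 29 by 21. Origin: centre of the block's underside, where the stem begins; z up. The block rests on the charger's top and lifts straight out. It fits either way round (half a turn).
- charger: grey fixed charger, 106 by 98 mm, top 70 mm above the bench; the battery's stem stands loose in a bay in the middle of its top. Origin: centre of its underside.
- monitor: fixed black and orange inspection monitor, 155 (its x) by 166 (y) mm; the front half (-x) has a sloping dark screen, the back half is a flat top 70 mm high (orange side strips rise to 74 mm) with the battery port outlined in yellow. Origin: centre of its underside.
- monitor_port (a point): centre of the port's mouth, 70 mm above the bench; axes as the monitor's. Port 38.5 (x) by 30.5 (y) mm: the stem has 1.25 mm on each side. Sprung terminals inside meet the stem 8 mm before home: the last 8 mm need a push of about 10 N, then it stays. Fully home, the block's underside lies on the monitor's top and the battery's origin is at this point.
- rack: fixed wooden tool rack, 215 (its x) by 72 (its y) mm, top 105 mm above the bench, with three 10 mm holes in a row along its x, 70 mm apart, holding the borescope and two short drivers in any order. Origin: centre of its underside.
- borescope: rigid cordless borescope, 0.12 kg, hanging upright in a rack hole: a round black handle 26 mm across, 80 mm long, its top 16 mm orange; under it a straight steel rod 5.5 mm across, 95 mm long, with a yellow band from 30 to 42 mm above its lower end. Origin: centre of the handle's underside, on the axis, where the rod begins; z up along the handle.
- borescope_tip (a point): lower end of the borescope's rod, 95 mm straight under the borescope's origin.
- engine: small two-stroke engine fixed on a wooden board 190 (its x) by 150 (y) mm: orange starter cover, finned aluminium cylinder, muffler (+x side), carburettor (-x). The cylinder's finned top is 78 by 72 mm; nothing on the engine is higher than its fins, 146 mm above the bench. Origin: centre of the board's underside.
- engine_hole (a point): centre of the mouth of the spark-plug hole, in a brass ring in the middle of the cylinder's top, 143 mm above the bench. The hole is vertical, 14 mm across, 19 mm long; below is the empty cylinder, 36 mm across, down to the piston 58 mm below the mouth. With the middle of the yellow band at the mouth the rod's end is 36 mm below this point.
- stubby_driver: short screwdriver with a blue handle, 30 mm across and 50 mm high above the rack's top, hanging in a hole of the rack; bystander. Origin: centre of the handle's underside.
- nut_driver: short nut driver with a yellow handle, 28 mm across and 50 mm high above the rack's top, hanging in a hole of the rack; bystander. Origin: centre of the handle's underside.
- parts_tray: open steel tray, 75 by 110 by 22 mm; bystander. Origin: centre of its underside.
- spark_plug: the removed spark plug, 70 mm long, lying in the tray; bystander.
- wrench: steel wrench lying on the bench; bystander.
- tape_roll: blue roll of tape, 90 mm across and 24 mm high, lying flat; bystander.
- spray_can: yellow and black spray can with a red cap, 52 mm across and 130 mm high, standing at the back of the bench; bystander.
- screw_jar: glass jar with a steel lid, 68 mm across and 85 mm high, standing at the back of the bench; bystander.
There are look-alikes about, which are no part of the job. Leave any pink or turquoise look-alike of the monitor alone. Leave any blue or green look-alike of the battery alone.

How it is judged:
On the way:
1. the battery is fully home in the monitor's port and let go (horizontal distance between battery and monitor_port below 0.003 m and z of battery in the frame of monitor_port below 0.002 m and angle between the x axis of battery and the x axis of monitor_port, either way round below 0.1 rad and angle between battery's own z axis and vertical below 0.06 rad and contact force between the fingers and battery below 0.1 N), for 0.2 s.
At the end, for the whole second after the job is handed in: Battery still home in the port: within 2 mm of the top, 3 mm of centre, upright. Borescope held in the fingers, under 2 cm/s, upright within 0.06 rad, tip within 3 mm of the hole's axis and 28 to 44 mm below its mouth (yellow band at the mouth), touching no part of the engine (horizontal distance between battery and monitor_port below 0.003 m and z of battery in the frame of monitor_port below 0.002 m and angle between the x axis of battery and the x axis of monitor_port, either way round below 0.1 rad and angle between each of battery, borescope's own z axis and vertical below 0.06 rad and horizontal distance between borescope_tip and engine_hole below 0.003 m and z of borescope_tip in the frame of engine_hole between -0.044 and -0.028 m and linear speed of borescope below 0.02 m/s and contact force between the fingers and borescope above 1 N and contact force between borescope and engine below 0.1 N); the arm keeps its last pose, push and grip.
It fails at once if the borescope touches the engine (contact force between borescope and engine above 0.2 N).
It fails at once if another thing on the bench is displaced by more than 3 cm or a driver is pulled out of the rack (distance of any of stubby_driver, nut_driver, parts_tray, spark_plug, wrench, tape_roll, spray_can, screw_jar from where it was at the start of the episode above 0.03 m).
It also fails if it takes over 72 s, if anything falls off the work surface, if the arm or the gripper's body presses on something with over 40 N, if the wrist force passes 120 N, or if a joint passes its speed limit or range.

## Working session

There is one attempt and no reset: what is moved stays moved. The work goes in short steps, Python scripts to look and compute and a tool call to move; the robot and the scene stay as the last step left them, time stands still between calls to the robot, and variables do not carry over. Pictures are saved under pics/ and viewed, and the job is handed in when it is done.

Besides the shell and the picture viewer there is one more tool, called after "Call:" by a JSON object that holds its "op" and its "data", one argument or row to a line. move_arm: Moves the arm, as the interface text tells. Scaled input: -1 to 1 covers 0.2 m each way for a shift and 90 degrees each way for a turn. Its arguments: {"type":"object","properties":{"series":{"type":"array","items":{"type":"array","items":{"type":"number","minimum":-1,"maximum":1}}},"hand":{"type":"number"},"grip_force":{"type":"number"}},"required":["series"]}

```bash
mkdir -p pics; ls; python3 - <<'E'
from workcell import robot
import cv2,json
s=robot.get_state();print(s)
for n in("scene","top","wrist"):
    c=robot.capture(n);cv2.imwrite(f"pics/{n}0.png",c["pixels"])
    print(n,{k:(v.tolist() if hasattr(v,'tolist') else v) for k,v in c.items() if k!="pixels"})
E
```

```text
pics
{'time_s': 0.0, 'qpos': array([ 1.14360557e+00,  3.53641027e-01,  1.63413477e+00,  9.92673432e-06,
        1.15515502e+00, -2.39640440e-03]), 'qd': array([ 1.93792139e-03,  4.19550857e-04,  8.55757499e-04,  3.52715742e-05,
       -4.16828136e-05,  5.23509160e-04]), 'tau': array([-1.05284867e-03, -5.93852305e+01, -3.34210074e+01,  6.98300893e-02,
        2.34504329e-02, -1.32469950e-04]), 'tcp_pos': array([0.25737823, 0.56901484, 0.21386785]), 'tcp_rot': array([ 2.10805724e-01,  9.77527748e-01, -6.52736702e-04, -1.47046559e-04]), 'force': array([ 0.03512279,  0.2262083 , -0.59093304]), 'wrist_torque': array([-0.00838747,  0.06969375, -0.00862875]), 'grip_width': 0.998555086780167}
scene {'fovy': 49.60146727763458, 'cx': 324.9009266684181, 'cy': 239.28665730455776, 'extrinsics': [[0.7265179041944932, 0.6871367227487788, -0.003854754844256156, -0.4607444447675422], [0.3641968332255718, -0.38981461134538864, -0.8458163130669146, -0.07862467669221995], [-0.5826940891697003, 0.6130968055957489, -0.5334603128771456, 1.6487494024641318], [0.0, 0.0, 0.0, 1.0]]}
top {'fovy': 43.926760575695056, 'cx': 316.34589723694296, 'cy': 244.4384236084553, 'extrinsics': [[0.020847360529984076, -0.9997649587102134, 0.005951041429742786, 0.04565908539966149], [-0.9879836740705579, -0.021512737663478113, -0.153053787565889, 0.5634021214162482], [0.1531458367993553, -0.0026887642864377, -0.9881999409115734, 1.6076455877113491], [0.0, 0.0, 0.0, 1.0]]}
wrist {'fovy': 65.22909532311795, 'cx': 318.5048198292515, 'cy': 246.1170042897641, 'hand_eye': [[0.0016546447178199919, -0.9612016498097277, -0.2758417128606822, 0.07793858429201453], [0.9999982184816563, 0.0018410231119228874, -0.00041673422516815255, -0.0007426289423846377], [0.0009083965933726959, -0.27584053189652646, 0.9612029836505241, -0.17065700257573818], [0.0, 0.0, 0.0, 1.0]]}
```

View pics/scene0.png

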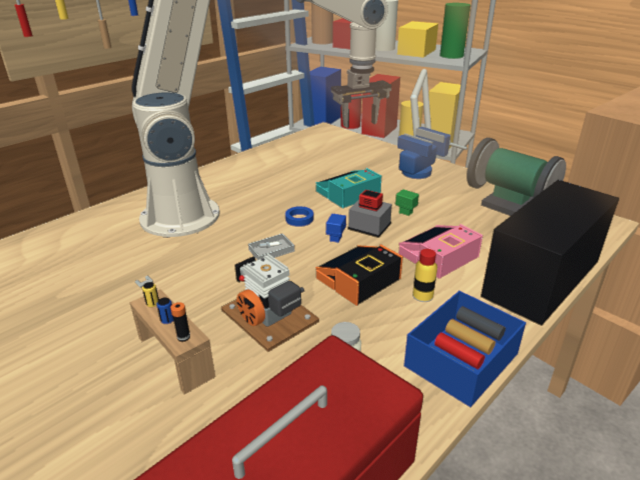

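View pics/top0.png

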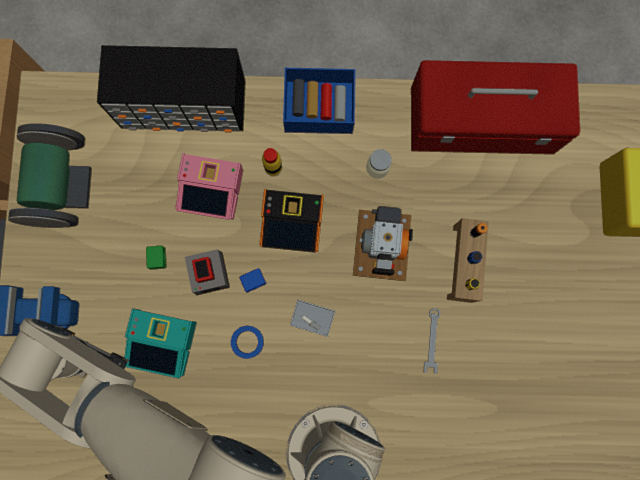

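View pics/wrist0.png

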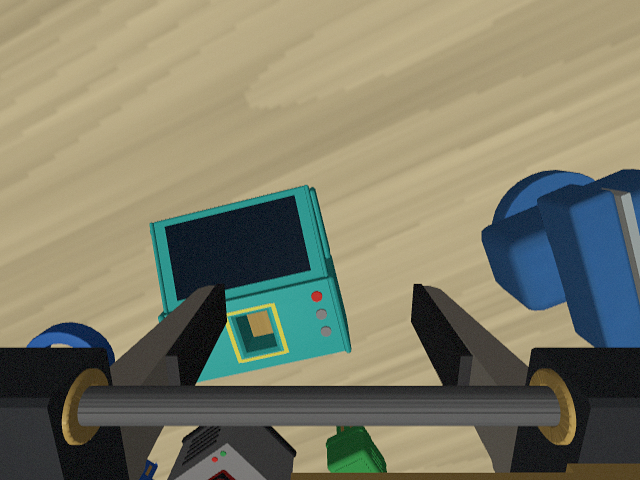

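The top view shows the charger with the red battery at about (205,270) and the black/orange monitor with its port at (292,207). The engine hole is near (388,237), and the borescope (orange top) is at (481,229) in the rack. I'll enlarge these.

```bash
cat > h.py <<'E'
import numpy as np,cv2
from scipy.spatial.transform import Rotation as R
from workcell import robot
def K(c):
    f=240/np.tan(np.radians(c["fovy"])/2);return f,c["cx"],c["cy"]
def ext(c,s=None):
    if "extrinsics" in c: return np.array(c["extrinsics"])
    T=np.eye(4);T[:3,:3]=R.from_quat(s["tcp_rot"]).as_matrix();T[:3,3]=s["tcp_pos"]
    return np.linalg.inv(T@np.array(c["hand_eye"]))
def ray(c,uv,z,s=None):
    f,cx,cy=K(c);E=ext(c,s);Ri=E[:3,:3].T;o=-Ri@E[:3,3]
    uv=np.atleast_2d(uv).astype(float)
    d=np.c_[(uv[:,0]-cx)/f,(uv[:,1]-cy)/f,np.ones(len(uv))]@Ri.T
    return o+d*((z-o[2])/d[:,2])[:,None]
def proj(c,P,s=None):
    f,cx,cy=K(c);E=ext(c,s);p=np.atleast_2d(P)@E[:3,:3].T+E[:3,3]
    return np.c_[f*p[:,0]/p[:,2]+cx,f*p[:,1]/p[:,2]+cy]
def crop(img,x0,y0,x1,y1,k,name):
    cv2.imwrite(name,cv2.resize(img[y0:y1,x0:x1],None,fx=k,fy=k,interpolation=cv2.INTER_CUBIC))
def cap(n,name):
    s=robot.get_state();c=robot.capture(n);cv2.imwrite(name,c["pixels"]);
    import pickle;pickle.dump((c,s),open(name[:-3]+"pkl","wb"));return c,s
def load(name):
    import pickle;return pickle.load(open(name,"rb"))
def togo(s,target,yawdeg=None):
    "tool-frame shift normalised"
    Rm=R.from_quat(s["tcp_rot"]).as_matrix()
    return Rm.T@(np.array(target)-s["tcp_pos"])/0.2
E
python3 - <<'E'
from h import *
c,s=cap("top","pics/top1.png")
crop(c["pixels"],170,180,330,300,5,"pics/a.png")
crop(c["pixels"],345,190,505,310,5,"pics/b.png")
E
```

```text
(no output)
```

View pics/a.png

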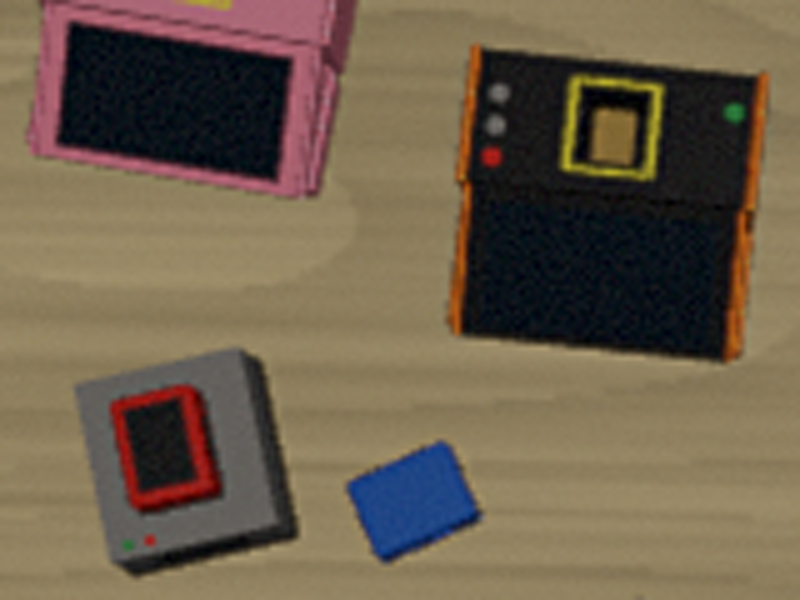

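View pics/b.png

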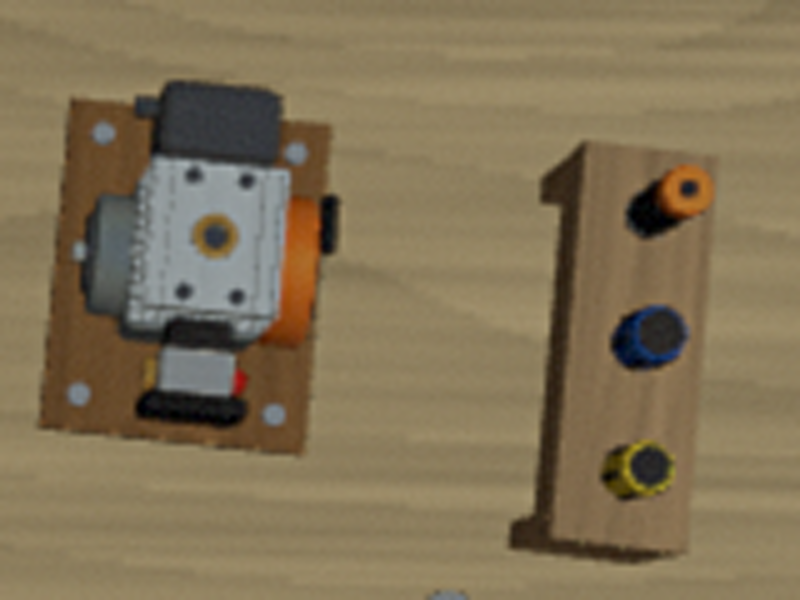

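```bash
python3 - <<'E'
from h import *
c,s=load("pics/top1.pkl")
def A(p,x0,y0): return (np.array(p,float)+.5)/5-.5+np.array([x0,y0])
def quad(p,x0,y0,z,n):
    P=ray(c,A(p,x0,y0),z)[:,:2]; 
    e=np.roll(P,-1,0)-P
    print(n,P.round(3).tolist(),"mean",P.mean(0).round(4),"len",np.linalg.norm(e,axis=1).round(4),"ang",np.degrees(np.arctan2(e[:,1],e[:,0])).round(1))
quad([(112,402),(192,386),(218,492),(136,508)],170,180,.112,"batt")
quad([(75,385),(243,349),(283,527),(112,560)],170,180,.07,"charger")
quad([(570,75),(663,84),(656,180),(562,172)],170,180,.07,"portyellow")
quad([(475,45),(768,73),(738,360),(452,332)],170,180,.07,"monitor")
quad([(480,48),(763,75),(752,208),(466,183)],170,180,.07,"monitor back top")
for n,p,z in (("hole",(215,236),.143),("scope",(688,189),.185),("blue",(661,330),.155),("yell",(652,464),.155)):
    print(n,ray(c,A(p,345,190),z).round(4))
quad([(158,155),(291,172),(272,330),(128,312)],345,190,.146,"cyl")
quad([(70,98),(332,125),(302,455),(38,428)],345,190,.015,"board")
quad([(585,140),(717,157),(687,557),(550,545)],345,190,.105,"rack")
E
```

```text
batt [[0.503, 0.386], [0.512, 0.344], [0.456, 0.327], [0.447, 0.37]] mean [0.4797 0.3567] len [0.0429 0.0583 0.0437 0.058 ] ang [ -77.3 -163.7  102.4   15.6]
charger [[0.517, 0.415], [0.539, 0.325], [0.442, 0.299], [0.422, 0.39]] mean [0.48   0.3569] len [0.0928 0.1    0.0933 0.0978] ang [ -76.5 -164.9  102.2   14.9]
portyellow [[0.696, 0.151], [0.692, 0.1], [0.637, 0.102], [0.641, 0.154]] mean [0.6663 0.1267] len [0.0517 0.0542 0.0519 0.0548] ang [-94.4 177.3  86.3  -2.9]
monitor [[0.711, 0.204], [0.699, 0.042], [0.538, 0.055], [0.551, 0.211]] mean [0.6249 0.128 ] len [0.1629 0.1612 0.1567 0.161 ] ang [-94.3 175.3  85.6  -2.5]
monitor back top [[0.71, 0.201], [0.698, 0.044], [0.623, 0.049], [0.633, 0.206]] mean [0.666  0.1253] len [0.1573 0.0751 0.1577 0.0765] ang [-94.3 176.5  86.2  -3.8]
hole [[ 0.5711 -0.1277  0.143 ]]
scope [[ 0.5935 -0.3636  0.185 ]]
blue [[ 0.5249 -0.3566  0.155 ]]
yell [[ 0.4554 -0.3506  0.155 ]]
cyl [[0.613, -0.097], [0.605, -0.167], [0.522, -0.157], [0.53, -0.082]] mean [ 0.5674 -0.1259] len [0.0701 0.0842 0.0752 0.0847] ang [-96.2 173.2  84.  -10.3]
board [[0.671, -0.061], [0.658, -0.21], [0.47, -0.193], [0.482, -0.045]] mean [ 0.5702 -0.127 ] len [0.1499 0.1896 0.1484 0.1899] ang [-94.7 174.7  85.4  -4.8]
rack [[0.634, -0.332], [0.627, -0.403], [0.411, -0.382], [0.416, -0.309]] mean [ 0.5222 -0.3563] len [0.0714 0.2161 0.0723 0.2192] ang [-96.2 174.5  86.2  -5.8]
```

```bash
cat >> h.py <<'E'
def plan(target,jawdeg=None,s=None):
    s=s or robot.get_state();Rm=R.from_quat(s["tcp_rot"]).as_matrix()
    j=np.degrees(np.arctan2(Rm[1,1],Rm[0,1]))
    t=0
    if jawdeg is not None:
        d=(jawdeg-j+90)%180-90; t=-d/90
    print("t",round(s["time_s"],2),"tcp",s["tcp_pos"].round(4),"jaw",round(j,2),"q6",round(s["qpos"][5],2),"F",s["force"].round(1),"w",round(s["grip_width"]*92,1))
    print("tilt",np.degrees(np.arccos(-Rm[2,2])).round(2),"shift",togo(s,target).round(4),"turn",round(t,4))
E
python3 -c "
from h import *
plan([.48,.357,.225],105)"
```

```text
t 0.2 tcp [0.2575 0.5692 0.2141] jaw 65.66 q6 -0.0 F [-0.5  0.5 -0.6] w 92.1
tilt 0.05 shift [-1.4509 -0.5081 -0.0538] turn -0.4371
```

Call:
{"op": "move_arm", "data": {
  "series": [
    [-0.2, -0.07, -0.03, -0.08],
    [-0.4, -0.14, -0.055, -0.16],
    [-0.6, -0.21, -0.055, -0.24],
    [-0.8, -0.28, -0.055, -0.32],
    [-0.96, -0.336, -0.055, -0.4]
  ],
  "hand": -1
}}

```text
time_s: 0.62
tcp_pos: [0.4016, 0.4319, 0.2257]
tcp_rot: [-0.088, 0.996, 0.0, 0.0]
force: [0.0, 0.7, -0.0]
grip_width: 1.0
```

```bash
python3 -c "
from h import *
plan([.48,.357,.225],105)"
```

```text
t 0.62 tcp [0.4016 0.4319 0.2257] jaw 100.09 q6 -0.93 F [ 0.   0.7 -0. ] w 92.0
tilt 0.01 shift [-0.3202 -0.4371  0.0034] turn -0.0545
```

Call:
{"op": "move_arm", "data": {
  "series": [
    [-0.12, -0.16, 0, -0.03],
    [-0.24, -0.32, 0, -0.055],
    [-0.32, -0.437, 0, -0.055],
    [-0.32, -0.437, 0, -0.055],
    [-0.32, -0.437, 0, -0.055]
  ]
}}

```text
time_s: 1.03
tcp_pos: [0.4792, 0.3568, 0.2254]
tcp_rot: [-0.126, 0.992, -0.0, -0.0]
force: [-0.0, 0.4, 0.5]
grip_width: 0.999
```

```bash
python3 -c "
from h import *
plan([.48,.357,.225],105)
c,s=cap('wrist','pics/w1.png')"
```

```text
t 1.03 tcp [0.4792 0.3568 0.2254] jaw 104.5 q6 -1.19 F [-0.   0.4  0.5] w 91.9
tilt 0.03 shift [-0.0042  0.      0.0018] turn -0.0056
```

View pics/w1.png

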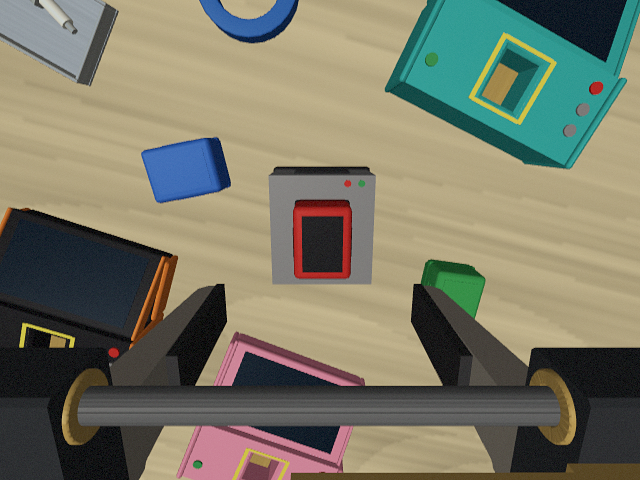

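```bash
python3 -c "
from h import *
c,s=load('pics/w1.pkl')
crop(c['pixels'],262,162,382,292,4.5,'pics/w1c.png')"
```

```text
(no output)
```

View pics/w1c.png

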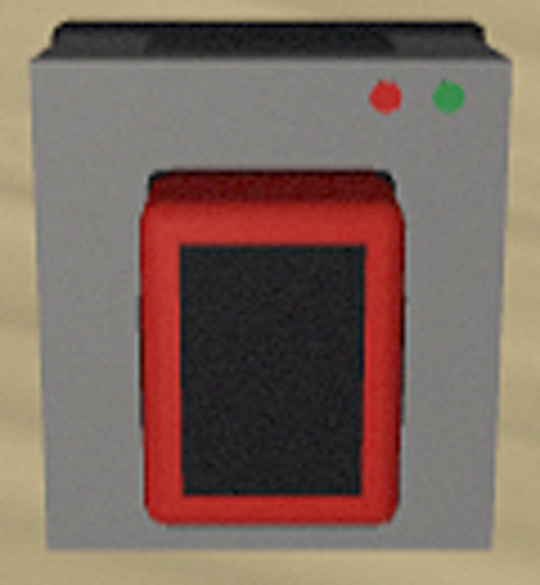

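```bash
cat >> h.py <<'E'
def quad(c,s,p,z,n,x0=0,y0=0,k=1):
    p=(np.array(p,float)+.5)/k-.5+np.array([x0,y0])
    P=ray(c,p,z,s)[:,:2]; e=np.roll(P,-1,0)-P
    print(n,"mean",P.mean(0).round(4),"len",np.linalg.norm(e,axis=1).round(4),"ang",np.degrees(np.arctan2(e[:,1],e[:,0])).round(2))
E
python3 -c "
from h import *
c,s=load('pics/w1.pkl')
quad(c,s,[(141,203),(404,203),(400,523),(146,523)],.112,'b',262,162,4.5)
quad(c,s,[(30,60),(512,60),(494,550),(48,550)],.07,'ch',262,162,4.5)
"
```

```text
b mean [0.4791 0.3592] len [0.0447 0.058  0.0456 0.058 ] ang [ 104.6    15.26  -75.38 -165.59]
ch mean [0.48   0.3594] len [0.0919 0.1    0.0923 0.1   ] ang [ 104.6    14.84  -75.38 -165.38]
```

```bash
python3 -c "
from h import *
plan([.4793,.3583,.077],104.9)"
```

```text
t 1.08 tcp [0.4784 0.3577 0.2254] jaw 104.58 q6 -1.19 F [-0.5 -0.5 -0.3] w 91.8
tilt 0.04 shift [-0.0056  0.0015  0.7419] turn -0.0035
```

Call:
{"op": "move_arm", "data": {
  "series": [
    [-0.003, 0.004, 0.15, -0.004],
    [-0.003, 0.004, 0.3, -0.004],
    [-0.003, 0.004, 0.45, -0.004],
    [-0.003, 0.004, 0.6, -0.004],
    [-0.003, 0.004, 0.7, -0.004]
  ]
}}

```text
time_s: 1.5
tcp_pos: [0.4764, 0.3594, 0.0829]
tcp_rot: [-0.132, 0.991, -0.0, -0.001]
force: [-0.6, 0.1, -0.2]
grip_width: 1.005
```

Call:
{"op": "move_arm", "data": {
  "series": [
    [0, 0, 0.02, 0],
    [0, 0, 0.041, 0],
    [0, 0, 0.041, 0]
  ]
}}

```text
time_s: 1.75
tcp_pos: [0.4784, 0.3597, 0.0776]
tcp_rot: [-0.131, 0.991, 0.0, -0.0]
force: [0.3, -0.7, 0.4]
grip_width: 1.001
```

Call:
{"op": "move_arm", "data": {
  "series": [
    [0, 0, 0, 0],
    [0, 0, 0, 0],
    [0, 0, 0, 0],
    [0, 0, 0, 0],
    [0, 0, 0, 0]
  ],
  "hand": 1,
  "grip_force": 30
}}

```text
time_s: 2.17
tcp_pos: [0.4792, 0.3589, 0.078]
tcp_rot: [-0.131, 0.991, 0.0, 0.0]
force: [-0.5, -1.1, -0.1]
grip_width: 0.661
```

Call:
{"op": "move_arm", "data": {
  "series": [
    [0, 0, 0, 0],
    [0, 0, 0, 0],
    [0, 0, 0, 0],
    [0, 0, 0, 0],
    [0, 0, 0, 0]
  ]
}}

```text
time_s: 2.58
tcp_pos: [0.479, 0.3588, 0.0776]
tcp_rot: [-0.131, 0.991, 0.0, 0.0]
force: [-0.8, -0.2, 1.6]
grip_width: 0.499
```

```bash
python3 -c "
from h import *
plan([.4793,.3583,.077],104.9)"
```

```text
t 2.58 tcp [0.479  0.3588 0.0776] jaw 105.03 q6 -1.19 F [-0.8 -0.2  1.6] w 45.9
tilt 0.01 shift [-0.0009 -0.0031  0.0028] turn 0.0015
```

Call:
{"op": "move_arm", "data": {
  "series": [
    [0, 0, -0.06, 0],
    [0, 0, -0.2, 0],
    [0, 0, -0.36, 0],
    [0, 0, -0.52, 0],
    [0, 0, -0.69, 0]
  ]
}}

```text
time_s: 3.0
tcp_pos: [0.4782, 0.3584, 0.2169]
tcp_rot: [-0.131, 0.991, -0.0, -0.001]
force: [0.2, 0.3, -1.9]
grip_width: 0.497
```

```bash
python3 -c "
from h import *
plan([.735,.128,.215],86)
c,s=load('pics/top1.pkl')
print(ray(c,[272,155],.13),ray(c,[380,158],.085))"
```

```text
t 3.0 tcp [0.4782 0.3584 0.2169] jaw 105.05 q6 -1.19 F [ 0.2  0.3 -1.9] w 45.7
tilt 0.07 shift [-0.9408 -1.4455  0.0091] turn 0.2116
[[0.78947255 0.18213001 0.13      ]] [[ 0.80164282 -0.11328436  0.085     ]]
```

Call:
{"op": "move_arm", "data": {
  "series": [
    [-0.09, -0.14, 0, 0.03],
    [-0.2, -0.31, 0, 0.07],
    [-0.31, -0.48, 0, 0.11],
    [-0.42, -0.65, 0, 0.16],
    [-0.53, -0.81, 0, 0.2]
  ]
}}

```text
time_s: 3.42
tcp_pos: [0.6243, 0.2281, 0.2162]
tcp_rot: [0.028, 1.0, -0.0, 0.0]
force: [-0.0, 0.2, -1.6]
grip_width: 0.499
```

```bash
python3 -c "
from h import *
plan([.735,.128,.215],86)"
```

```text
t 3.42 tcp [0.6243 0.2281 0.2162] jaw 86.82 q6 -1.17 F [-0.   0.2 -1.6] w 45.9
tilt 0.01 shift [-0.5806 -0.4693  0.0061] turn 0.0091
```

Call:
{"op": "move_arm", "data": {
  "series": [
    [-0.12, -0.1, 0, 0],
    [-0.26, -0.2, 0, 0],
    [-0.4, -0.3, 0, 0],
    [-0.5, -0.4, 0, 0],
    [-0.54, -0.43, 0, 0]
  ]
}}

```text
time_s: 3.83
tcp_pos: [0.7288, 0.1348, 0.2155]
tcp_rot: [0.027, 1.0, -0.001, 0.0]
force: [-0.0, 0.3, -1.7]
grip_width: 0.499
```

Call:
{"op": "move_arm", "data": {
  "series": [
    [0, 0, 0, 0],
    [0, 0, 0, 0],
    [0, 0, 0, 0],
    [0, 0, 0, 0]
  ]
}}

```text
time_s: 4.17
tcp_pos: [0.7256, 0.1398, 0.2156]
tcp_rot: [0.025, 1.0, 0.0, -0.0]
force: [-1.2, 0.3, -2.3]
grip_width: 0.502
```

```bash
python3 -c "
from h import *
plan([.735,.128,.215],86)
c,s=cap('wrist','pics/w2.png')
u=proj(c,[.666,.127,.07],s)[0];print(u)
x,y=int(u[0])-50,int(u[1])-50
crop(c['pixels'],x,y,x+100,y+100,6,'pics/w2c.png');print(x,y)"
```

```text
t 4.17 tcp [0.7256 0.1398 0.2156] jaw 87.12 q6 -1.33 F [-1.2  0.3 -2.3] w 46.2
tilt 0.03 shift [-0.0497 -0.0565  0.0032] turn 0.0124
[300.47081113 162.99338442]
250 112
```

View pics/w2.png

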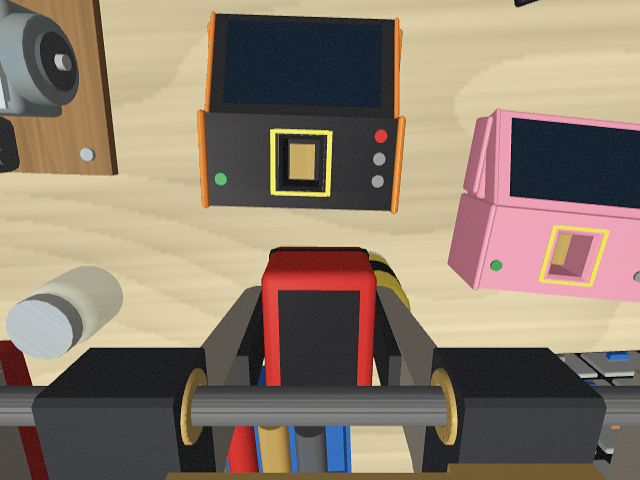

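View pics/w2c.png

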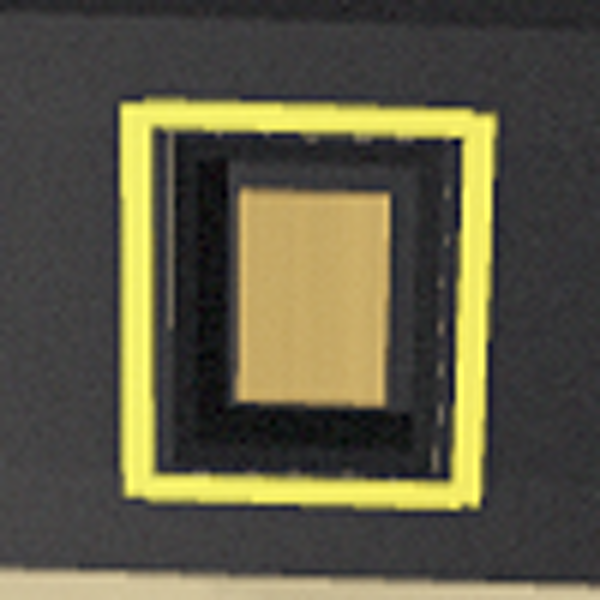

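```bash
python3 -c "
from h import *
c,s=load('pics/w2.pkl')
quad(c,s,[(121,102),(497,113),(480,508),(124,498)],.07,'outer',250,112,6)
quad(c,s,[(152,128),(463,137),(452,482),(155,473)],.07,'inner',250,112,6)
quad(c,s,[(213,110),(400,118),(392,212),(206,207)],.07,'backtop')
quad(c,s,[(264,284),(376,284),(374,400),(266,400)],.112+.138,'batt')
"
```

```text
outer mean [0.6662 0.127 ] len [0.0505 0.0532 0.0501 0.0532] ang [ 85.61  -4.78 -94.39 175.62]
inner mean [0.666 0.127] len [0.0419 0.0464 0.0417 0.0463] ang [ 85.63  -4.34 -94.51 175.9 ]
backtop mean [0.6664 0.1289] len [0.1491 0.0762 0.1587 0.0788] ang [ 84.9   -4.51 -94.33 168.46]
batt mean [0.7285 0.1396] len [0.0436 0.0532 0.0463 0.0532] ang [ 87.24  -1.29 -92.74 175.85]
```

```bash
python3 -c "
from h import *
plan([.72,.127,.165],85.6)"
```

```text
t 4.22 tcp [0.7258 0.1397 0.2157] jaw 87.12 q6 -1.33 F [ 0.3  0.7 -1.4] w 46.2
tilt 0.02 shift [ 0.0255 -0.065   0.2534] turn 0.0169
```

Call:
{"op": "move_arm", "data": {
  "series": [
    [0.013, -0.033, 0.08, 0.017],
    [0.026, -0.065, 0.16, 0.017],
    [0.026, -0.065, 0.22, 0.017],
    [0.026, -0.065, 0.253, 0.017],
    [0.026, -0.065, 0.253, 0.017]
  ]
}}

```text
time_s: 4.63
tcp_pos: [0.7197, 0.1262, 0.163]
tcp_rot: [0.039, 0.999, -0.0, -0.001]
force: [-0.4, 0.2, -2.4]
grip_width: 0.495
```

Call:
{"op": "move_arm", "data": {
  "series": [
    [0, 0, 0, 0],
    [0, 0, 0, 0]
  ]
}}

```text
time_s: 4.8
tcp_pos: [0.7214, 0.1262, 0.1657]
tcp_rot: [0.039, 0.999, 0.0, 0.001]
force: [0.4, -0.5, -1.6]
grip_width: 0.498
```

```bash
python3 -c "
from h import *
plan([.72,.127,.165],85.6)
c,s=cap('wrist','pics/w3.png')
u=proj(c,[.666,.127,.07],s)[0];print(u)
x,y=int(u[0])-60,int(u[1])-60
crop(c['pixels'],x,y,x+120,y+110,6,'pics/w3c.png');print(x,y)"
```

```text
t 4.8 tcp [0.7214 0.1262 0.1657] jaw 85.54 q6 -1.32 F [ 0.4 -0.5 -1.6] w 45.9
tilt 0.08 shift [0.0075 0.0032 0.0034] turn -0.0007
[314.59031252 172.41952071]
254 112
```

View pics/w3c.png

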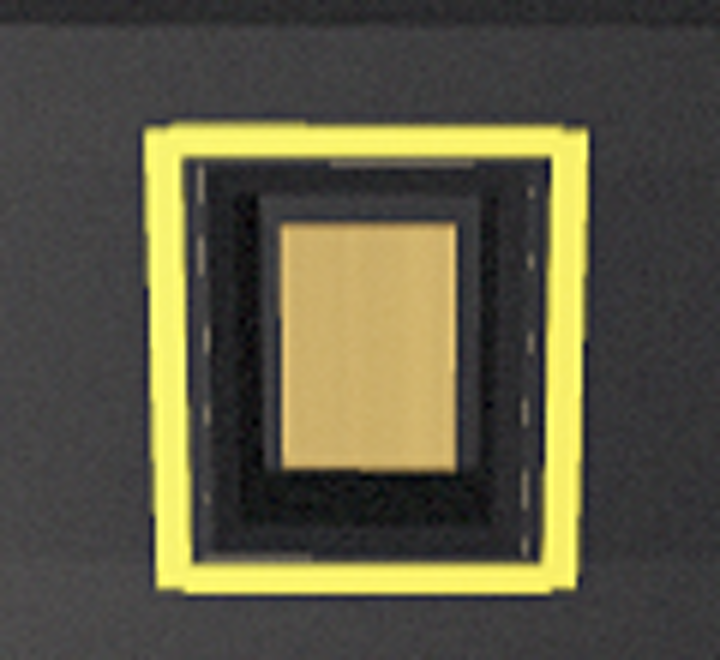

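```bash
python3 -c "
from h import *
c,s=load('pics/w3.pkl')
quad(c,s,[(145,128),(589,129),(577,590),(158,590)],.07,'outer',254,112,6)
quad(c,s,[(182,157),(552,158),(543,565),(192,563)],.07,'inner',254,112,6)
"
```

```text
outer mean [0.6661 0.1271] len [0.0503 0.0529 0.0502 0.053 ] ang [ 85.51  -4.52 -94.36 175.59]
inner mean [0.6661 0.1271] len [0.0421 0.0467 0.0419 0.0466] ang [ 85.48  -4.54 -94.69 175.64]
```

View pics/w3.png

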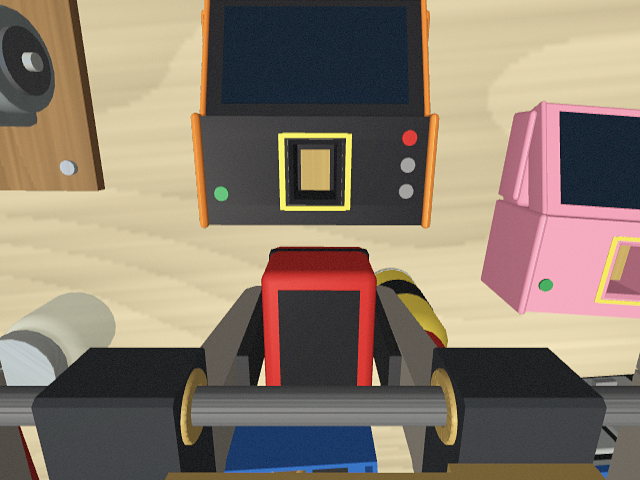

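```bash
python3 -c "
from h import *
c,s=load('pics/w3.pkl')
crop(c['pixels'],250,235,390,300,5.5,'pics/w3d.png')
Rm=R.from_quat(s['tcp_rot']).as_matrix()
for r in (280,282,284,286):
  print(r,((ray(c,[(264,r),(376,r)],s['tcp_pos'][2]+.0344,s)-s['tcp_pos'])@Rm).round(4).tolist())
plan([.6661,.1271,.115],85.5)
"
```

```text
280 [[0.0254, -0.0218, -0.0344], [0.0255, 0.0216, -0.0344]]
282 [[0.0246, -0.0218, -0.0344], [0.0247, 0.0217, -0.0344]]
284 [[0.0238, -0.0219, -0.0344], [0.0238, 0.0217, -0.0344]]
286 [[0.0229, -0.0219, -0.0344], [0.023, 0.0217, -0.0344]]
t 4.85 tcp [0.7215 0.1261 0.1658] jaw 85.53 q6 -1.32 F [-0.2  0.2 -2.7] w 46.0
tilt 0.09 shift [ 0.2771 -0.017   0.2538] turn 0.0003
```

View pics/w3d.png

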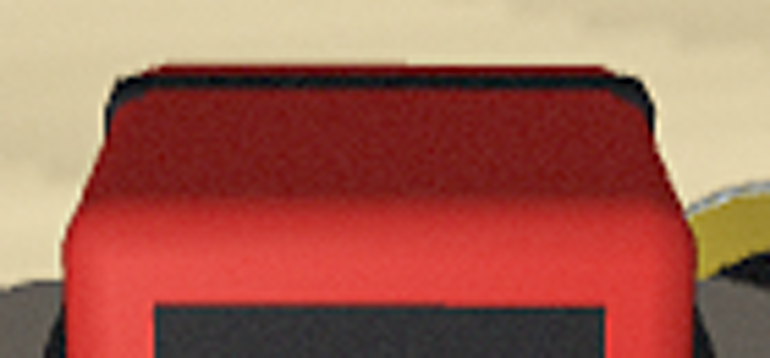

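```bash
python3 -c "
from h import *
c,s=load('pics/w3.pkl')
Rm=R.from_quat(s['tcp_rot']).as_matrix()
for r,dz in ((246.8,-.0076),(249,-.0076),(251,-.0016),(271,.0344)):
  print(r,((ray(c,[(320,r)],s['tcp_pos'][2]+dz,s)-s['tcp_pos'])@Rm).round(4).tolist())
"
```

```text
246.8 [[0.0267, 0.0, 0.0076]]
249 [[0.0256, 0.0, 0.0076]]
251 [[0.0264, 0.0, 0.0016]]
271 [[0.0292, -0.0001, -0.0344]]
```

Call:
{"op": "move_arm", "data": {
  "series": [
    [0.08, -0.008, 0, 0],
    [0.16, -0.015, 0, 0],
    [0.24, -0.015, 0.06, 0],
    [0.279, -0.015, 0.15, 0],
    [0.279, -0.015, 0.235, 0]
  ]
}}

```text
time_s: 5.27
tcp_pos: [0.6642, 0.1275, 0.1188]
tcp_rot: [0.039, 0.999, 0.0, 0.001]
force: [0.4, -0.2, -1.6]
grip_width: 0.494
```

Call:
{"op": "move_arm", "data": {
  "series": [
    [0, 0, 0, 0],
    [0, 0, 0, 0],
    [0, 0, 0, 0],
    [0, 0, 0, 0]
  ]
}}

```text
time_s: 5.6
tcp_pos: [0.6663, 0.1272, 0.1193]
tcp_rot: [0.039, 0.999, 0.0, 0.001]
force: [-0.3, 0.4, -1.8]
grip_width: 0.496
```

```bash
python3 -c "
from h import *
import time
for i in range(4): s=robot.get_state(); plan([.6658,.1271,.0776],85.5)
c,s=cap('wrist','pics/w4.png')
crop(c['pixels'],230,180,410,300,4.4,'pics/w4c.png')
c,s=cap('scene','pics/s4.png')
crop(c['pixels'],290,190,430,300,5,'pics/s4c.png')
"
```

```text
t 5.6 tcp [0.6663 0.1272 0.1193] jaw 85.51 q6 -1.31 F [-0.3  0.4 -1.8] w 45.6
tilt 0.14 shift [ 0.0028 -0.001   0.2086] turn 0.0001
t 5.6 tcp [0.6663 0.1272 0.1193] jaw 85.51 q6 -1.31 F [-0.3  0.4 -1.8] w 45.6
tilt 0.14 shift [ 0.0028 -0.001   0.2086] turn 0.0001
t 5.6 tcp [0.6663 0.1272 0.1193] jaw 85.51 q6 -1.31 F [-0.3  0.4 -1.8] w 45.6
tilt 0.14 shift [ 0.0028 -0.001   0.2086] turn 0.0001
t 5.6 tcp [0.6663 0.1272 0.1193] jaw 85.51 q6 -1.31 F [-0.3  0.4 -1.8] w 45.6
tilt 0.14 shift [ 0.0028 -0.001   0.2086] turn 0.0001
```

View pics/w4c.png

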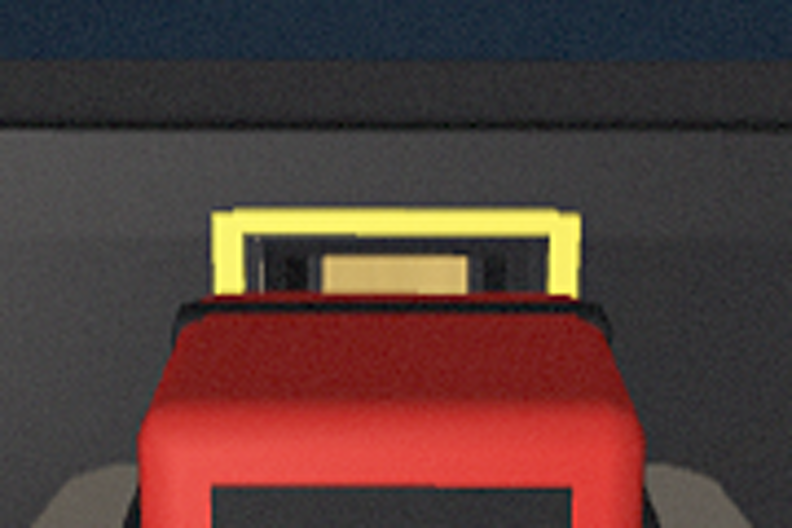

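View pics/s4c.png

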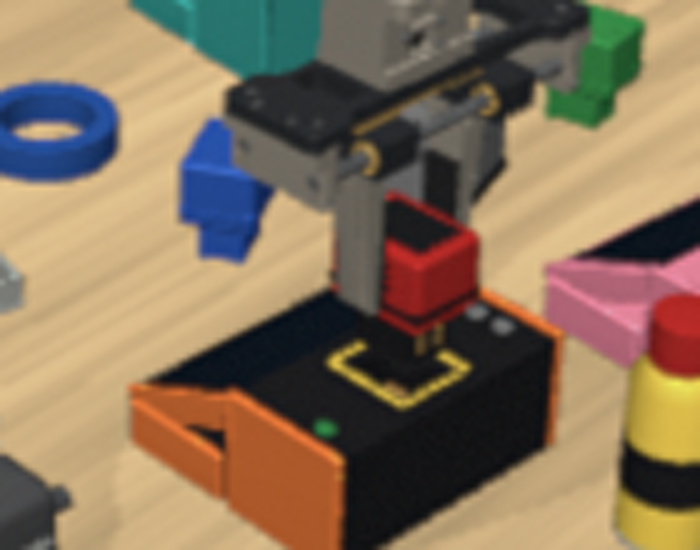

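Call:
{"op": "move_arm", "data": {
  "series": [
    [0.002, 0, 0.015, 0],
    [0.002, 0, 0.03, 0],
    [0.002, 0, 0.045, 0],
    [0.002, 0, 0.06, 0],
    [0.002, 0, 0.06, 0]
  ]
}}

```text
time_s: 6.12
tcp_pos: [0.664, 0.127, 0.1048]
tcp_rot: [0.039, 0.999, -0.0, -0.001]
force: [-0.7, -1.0, -2.4]
grip_width: 0.497
```

```bash
python3 -c "
from h import *
plan([.6658,.1271,.0776],85.5)"
```

```text
t 6.12 tcp [0.664  0.127  0.1048] jaw 85.51 q6 -1.31 F [-0.7 -1.  -2.4] w 45.7
tilt 0.07 shift [-0.0089  0.0014  0.136 ] turn 0.0001
```

Call:
{"op": "move_arm", "data": {
  "series": [
    [0, 0, 0.01, 0],
    [0, 0, 0.02, 0],
    [0, 0, 0.03, 0],
    [0, 0, 0.03, 0]
  ]
}}

```text
time_s: 6.45
tcp_pos: [0.6643, 0.1271, 0.0993]
tcp_rot: [0.039, 0.999, -0.0, -0.0]
force: [-1.4, -0.3, -1.3]
grip_width: 0.499
```

Call:
{"op": "move_arm", "data": {
  "series": [
    [0, 0, 0.015, 0],
    [0, 0, 0.03, 0],
    [0, 0, 0.045, 0],
    [0, 0, 0.05, 0]
  ]
}}

```text
time_s: 6.78
tcp_pos: [0.6642, 0.127, 0.0891]
tcp_rot: [0.039, 0.999, -0.0, -0.0]
force: [-0.1, -0.2, -2.4]
grip_width: 0.504
```

```bash
python3 -c "
from h import *
plan([.6658,.1271,.0776],85.5)"
```

```text
t 6.78 tcp [0.6642 0.127  0.0891] jaw 85.51 q6 -1.31 F [-0.1 -0.2 -2.4] w 46.4
tilt 0.04 shift [-0.008   0.001   0.0575] turn 0.0001
```

Call:
{"op": "move_arm", "data": {
  "series": [
    [0, 0, 0.015, 0],
    [0, 0, 0.03, 0],
    [0, 0, 0.04, 0],
    [0, 0, 0.05, 0],
    [0, 0, 0.056, 0]
  ],
  "grip_force": 50
}}

```text
time_s: 7.2
tcp_pos: [0.6648, 0.1271, 0.0794]
tcp_rot: [0.039, 0.999, 0.0, 0.0]
force: [-3.4, -1.2, 7.8]
grip_width: 0.497
```

Call:
{"op": "move_arm", "data": {
  "series": [
    [0, 0, 0, 0],
    [0, 0, 0, 0]
  ]
}}

```text
time_s: 7.37
tcp_pos: [0.6648, 0.1271, 0.0793]
tcp_rot: [0.039, 0.999, 0.0, 0.0]
force: [-2.5, -0.6, 6.0]
grip_width: 0.498
```

Call:
{"op": "move_arm", "data": {
  "series": [
    [0, 0, 0.005, 0],
    [0, 0, 0.01, 0],
    [0, 0, 0.015, 0],
    [0, 0, 0.015, 0]
  ]
}}

```text
time_s: 7.7
tcp_pos: [0.6649, 0.1271, 0.0776]
tcp_rot: [0.039, 0.999, 0.0, 0.0]
force: [-5.1, -1.3, 16.2]
grip_width: 0.5
```

```bash
python3 -c "
from h import *
plan([.6658,.1271,.0776],85.5)"
```

```text
t 7.7 tcp [0.6649 0.1271 0.0776] jaw 85.51 q6 -1.31 F [-5.1 -1.3 16.2] w 46.0
tilt 0.05 shift [-0.0043  0.0002 -0.0002] turn 0.0001
```

Call:
{"op": "move_arm", "data": {
  "series": [
    [-0.002, 0, 0.006, 0],
    [-0.003, 0, 0.012, 0],
    [-0.004, 0, 0.012, 0]
  ]
}}

```text
time_s: 7.95
tcp_pos: [0.6651, 0.1271, 0.0775]
tcp_rot: [0.039, 0.999, 0.0, -0.0]
force: [-15.7, -1.9, 38.0]
grip_width: 0.499
```

```bash
python3 -c "
from h import *
plan([.6658,.1271,.0776],85.5)
c,s=cap('scene','pics/s5.png')
crop(c['pixels'],310,210,430,300,6,'pics/s5c.png')"
```

```text
t 7.95 tcp [0.6651 0.1271 0.0775] jaw 85.51 q6 -1.31 F [-15.7  -1.9  38. ] w 45.9
tilt 0.02 shift [-0.0035  0.0002 -0.0005] turn 0.0001
```

View pics/s5c.png

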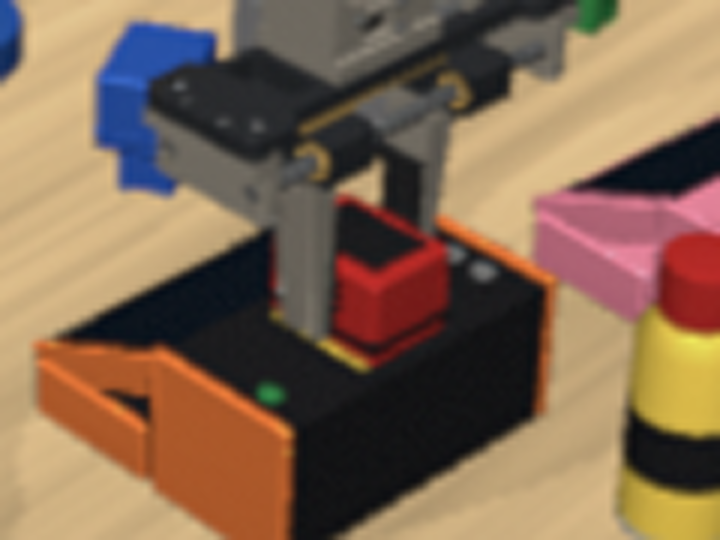

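Call:
{"op": "move_arm", "data": {
  "series": [
    [0.004, 0, -0.01, 0],
    [0.004, 0, -0.014, 0],
    [0.004, 0, -0.014, 0]
  ]
}}

```text
time_s: 8.25
tcp_pos: [0.665, 0.1271, 0.0776]
tcp_rot: [0.039, 0.999, 0.0, 0.001]
force: [-3.8, -1.5, 12.7]
grip_width: 0.497
```

Call:
{"op": "move_arm", "data": {
  "series": [
    [0, 0, 0, 0],
    [0, 0, 0, 0],
    [0, 0, 0, 0],
    [0, 0, 0, 0],
    [0, 0, 0, 0]
  ],
  "hand": -1
}}

```text
time_s: 8.67
tcp_pos: [0.6645, 0.1271, 0.0757]
tcp_rot: [0.039, 0.999, -0.0, -0.0]
force: [0.4, 0.6, 0.8]
grip_width: 0.838
```

```bash
python3 -c "
from h import *
plan([.6658,.1271,.0776],85.5)"
```

```text
t 8.67 tcp [0.6645 0.1271 0.0757] jaw 85.51 q6 -1.31 F [0.4 0.6 0.8] w 77.1
tilt 0.02 shift [-0.0066  0.0007 -0.0096] turn 0.0001
```

Call:
{"op": "move_arm", "data": {
  "series": [
    [0, 0, -0.02, 0],
    [0, 0, -0.1, 0],
    [0, 0, -0.25, 0],
    [0, 0, -0.42, 0],
    [0, 0, -0.6, 0]
  ]
}}

```text
time_s: 9.08
tcp_pos: [0.6638, 0.1269, 0.1966]
tcp_rot: [0.039, 0.999, -0.0, -0.001]
force: [0.3, -0.1, -0.6]
grip_width: 0.996
```

Call:
{"op": "move_arm", "data": {
  "series": [
    [-0.1, 0, -0.1, 0],
    [-0.2, 0, -0.2, 0],
    [-0.2, 0, -0.2, 0],
    [-0.2, 0, -0.2, 0]
  ]
}}

```text
time_s: 9.42
tcp_pos: [0.7054, 0.124, 0.237]
tcp_rot: [0.039, 0.999, 0.0, 0.001]
force: [-0.8, -0.5, -1.7]
grip_width: 0.997
```

```bash
python3 -c "
from h import *
plan([.6658,.1271,.0776],85.5)
c,s=cap('wrist','pics/w6.png')
u=proj(c,[.666,.127,.112],s)[0];print(u)
x,y=int(u[0])-60,int(u[1])-60
crop(c['pixels'],x,y,x+120,y+120,5,'pics/w6c.png');print(x,y)
c,s=cap('scene','pics/s6.png')
crop(c['pixels'],310,210,430,300,6,'pics/s6c.png')"
```

```text
t 9.42 tcp [0.7054 0.124  0.237 ] jaw 85.49 q6 -1.32 F [-0.8 -0.5 -1.7] w 91.8
tilt 0.13 shift [ 2.001e-01 -3.000e-04  7.967e-01] turn -0.0001
[319.44492846 189.50566897]
259 129
```

View pics/w6c.png

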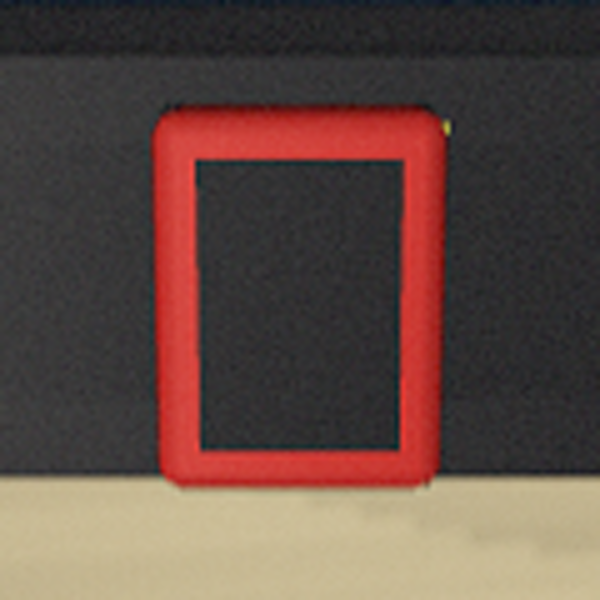

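View pics/s6c.png

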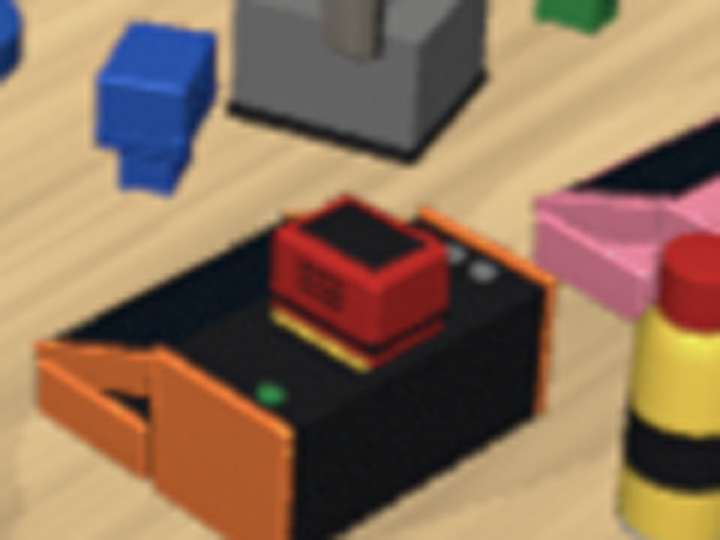

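```bash
python3 -c "
from h import *
c,s=load('pics/w6.pkl')
quad(c,s,[(154,112),(446,112),(438,485),(160,485)],.112,'b',259,129,5)
c,s=load('pics/s6.pkl')
a=np.radians(-4.5);x=np.array([np.cos(a),np.sin(a)]);y=np.array([-x[1],x[0]])
def pt(cn,X,Y,z): return np.r_[np.array(cn)+x*X+y*Y,z]
for X,Y in((.03,-.023),(.03,.023),(-.03,-.023),(-.03,.023)):
  print(X,Y,[( (proj(c,pt((.666,.127),X,Y,z))[0]-[310,210])*6+2.5).round(0).tolist() for z in(.07,.072,.112)])
print('mon corners',[((proj(c,pt((.666,.127),X,Y,z))[0]-[310,210])*6+2.5).round(0).tolist() for X,Y,z in((.0375,-.083,.074),(.0375,.083,.074))])
"
```

```text
b mean [0.6658 0.1263] len [0.0446 0.0584 0.0449 0.0584] ang [ 85.58  -4.44 -94.41 175.3 ]
0.03 -0.023 [[370.0, 363.0], [370.0, 359.0], [374.0, 278.0]]
0.03 0.023 [[446.0, 320.0], [447.0, 316.0], [452.0, 235.0]]
-0.03 -0.023 [[266.0, 301.0], [266.0, 298.0], [268.0, 217.0]]
-0.03 0.023 [[342.0, 260.0], [342.0, 256.0], [346.0, 177.0]]
mon corners [[279.0, 423.0], [556.0, 265.0]]
```

The battery's wrist view gives (0.6658, 0.1263) at −4.4°, against the port at (0.6661, 0.1270). It hit a hard stop at the same TCP height as when it sat seated in the charger (0.0776), so it is home and released. Next is the borescope.

```bash
python3 -c "
from h import *
plan([.5935,-.362,.285],84.5)"
```

```text
t 9.52 tcp [0.7031 0.1238 0.2345] jaw 85.5 q6 -1.32 F [ 0.  -0.6 -0.5] w 92.1
tilt 0.15 shift [ 0.3566 -2.4648 -0.2501] turn 0.0112
```

Call:
{"op": "move_arm", "data": {
  "series": [
    [0.03, -0.1, -0.06, 0],
    [0.06, -0.3, -0.12, 0],
    [0.09, -0.5, -0.18, 0],
    [0.12, -0.7, -0.25, 0],
    [0.15, -0.9, -0.25, 0]
  ]
}}

```text
time_s: 9.93
tcp_pos: [0.6597, -0.0532, 0.2869]
tcp_rot: [0.039, 0.999, 0.0, 0.0]
force: [0.4, 0.5, 0.8]
grip_width: 0.999
```

Call:
{"op": "move_arm", "data": {
  "series": [
    [0.03, -0.2, 0, 0],
    [0.06, -0.4, 0, 0],
    [0.09, -0.6, 0, 0],
    [0.12, -0.8, 0, 0],
    [0.15, -0.98, 0, 0]
  ]
}}

```text
time_s: 10.35
tcp_pos: [0.6132, -0.2468, 0.2843]
tcp_rot: [0.039, 0.999, 0.0, -0.001]
force: [2.2, 0.1, 0.0]
grip_width: 0.998
```

```bash
python3 -c "
from h import *
plan([.5935,-.362,.285],84.5)"
```

```text
t 10.35 tcp [ 0.6132 -0.2468  0.2843] jaw 85.51 q6 -1.88 F [2.2 0.1 0. ] w 91.9
tilt 0.17 shift [ 0.0529 -0.582  -0.004 ] turn 0.0112
```

Call:
{"op": "move_arm", "data": {
  "series": [
    [0.02, -0.18, 0, 0.01],
    [0.04, -0.36, 0, 0.011],
    [0.05, -0.5, 0, 0.011],
    [0.053, -0.545, 0, 0.011],
    [0.053, -0.545, 0, 0.011]
  ]
}}

```text
time_s: 10.77
tcp_pos: [0.5946, -0.3545, 0.2842]
tcp_rot: [0.049, 0.999, 0.001, -0.001]
force: [-0.4, 0.3, -0.7]
grip_width: 1.004
```

Call:
{"op": "move_arm", "data": {
  "series": [
    [0, 0, 0, 0],
    [0, 0, 0, 0],
    [0, 0, 0, 0]
  ]
}}

```text
time_s: 11.02
tcp_pos: [0.5966, -0.3513, 0.2858]
tcp_rot: [0.047, 0.999, 0.0, -0.0]
force: [-0.4, -0.3, -0.4]
grip_width: 0.999
```

```bash
python3 -c "
from h import *
plan([.5935,-.362,.285],84.5)
c,s=cap('wrist','pics/w7.png')
"
```

```text
t 11.02 tcp [ 0.5966 -0.3513  0.2858] jaw 84.61 q6 -2.01 F [-0.4 -0.3 -0.4] w 91.9
tilt 0.04 shift [ 0.0104 -0.0545  0.0037] turn 0.0013
```

View pics/w7.png

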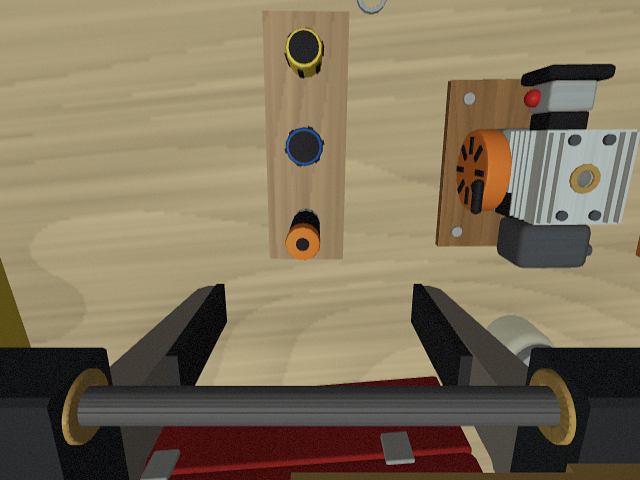

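```bash
python3 -c "
from h import *
c,s=load('pics/w7.pkl')
a=cv2.resize(c['pixels'][200:270,268:338],None,fx=6,fy=6,interpolation=cv2.INTER_CUBIC)
b=cv2.resize(c['pixels'][145:215,550:620],None,fx=5,fy=5,interpolation=cv2.INTER_CUBIC)
b=cv2.copyMakeBorder(b,0,70,0,0,cv2.BORDER_CONSTANT)
cv2.imwrite('pics/w7c.png',np.hstack([a,b]))"
```

```text
(no output)
```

View pics/w7c.png

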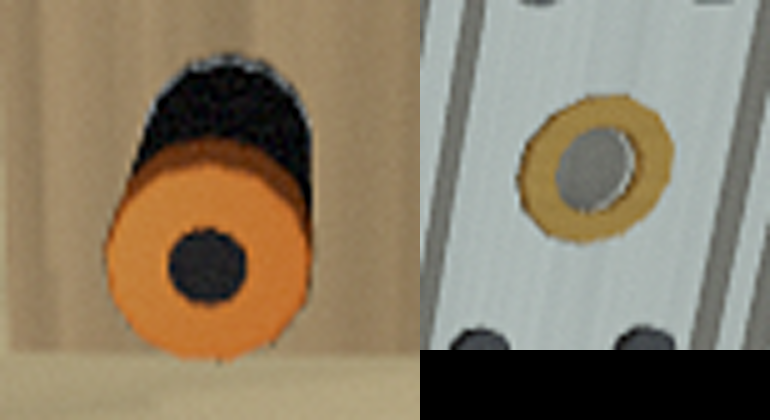

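```bash
python3 -c "
from h import *
c,s=load('pics/w7.pkl')
print(ray(c,[(208.5+.5)/6-.5+268,(264.5)/6-.5+200],.185,s), ray(c,[176.5/5-.5+550,169/5-.5+145],.143,s))
print(ray(c,[[305,50],[304,146]],.155,s))
plan([.5935,-.362,.285],84.5)"
```

```text
[[ 0.59302142 -0.36393609  0.185     ]] [[ 0.57031009 -0.12869222  0.143     ]]
[[ 0.45605154 -0.34892273  0.155     ]
 [ 0.52308865 -0.35658354  0.155     ]]
t 11.07 tcp [ 0.5966 -0.3515  0.2859] jaw 84.62 q6 -2.01 F [-0.7 -0.8 -0.5] w 91.9
tilt 0.03 shift [ 0.0107 -0.0538  0.0046] turn 0.0013
```

```bash
python3 -c "
from h import *
plan([.593,-.3638,.132],84.5)"
```

```text
t 11.07 tcp [ 0.5966 -0.3515  0.2859] jaw 84.62 q6 -2.01 F [-0.7 -0.8 -0.5] w 91.9
tilt 0.03 shift [ 0.0122 -0.0633  0.7696] turn 0.0013
```

Call:
{"op": "move_arm", "data": {
  "series": [
    [0.006, -0.03, 0, 0.001],
    [0.012, -0.063, 0, 0.001],
    [0.012, -0.063, 0.12, 0.001],
    [0.012, -0.063, 0.25, 0.001],
    [0.012, -0.063, 0.35, 0.001]
  ]
}}

```text
time_s: 11.48
tcp_pos: [0.5923, -0.3658, 0.2147]
tcp_rot: [0.049, 0.999, -0.0, -0.0]
force: [0.0, -0.0, -0.3]
grip_width: 0.999
```

Call:
{"op": "move_arm", "data": {
  "series": [
    [0, 0, 0, 0],
    [0, 0, 0, 0],
    [0, 0, 0, 0]
  ]
}}

```text
time_s: 11.73
tcp_pos: [0.5933, -0.3661, 0.2174]
tcp_rot: [0.049, 0.999, -0.0, 0.001]
force: [0.2, 0.0, 0.8]
grip_width: 0.998
```

```bash
python3 -c "
from h import *
plan([.593,-.3638,.132],84.5)
c,s=cap('wrist','pics/w8.png')
crop(c['pixels'],240,190,400,310,5,'pics/w8c.png')"
```

```text
t 11.73 tcp [ 0.5933 -0.3661  0.2174] jaw 84.43 q6 -2.03 F [0.2 0.  0.8] w 91.8
tilt 0.09 shift [0.003  0.0116 0.4269] turn -0.0008
```

View pics/w8c.png

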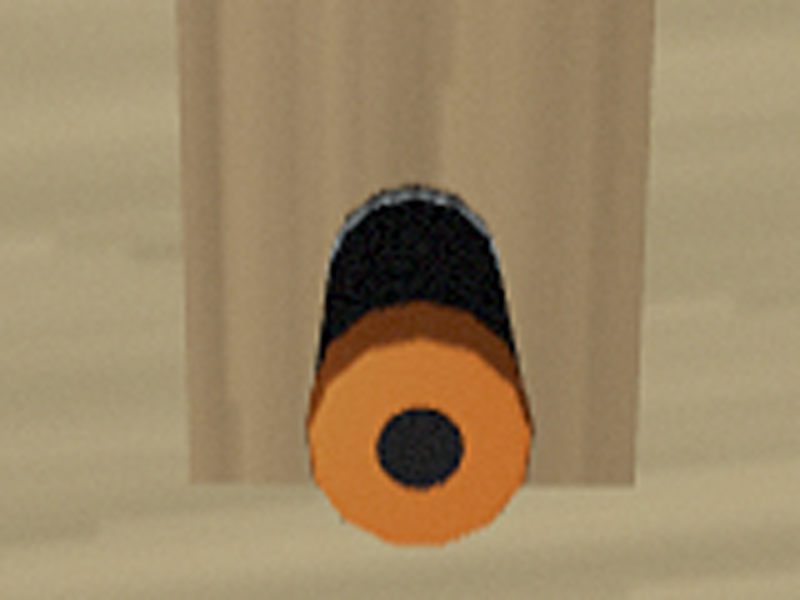

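```bash
python3 -c "
from h import *
c,s=load('pics/w8.pkl')
p=ray(c,[420.5/5-.5+240,446/5-.5+190],.185,s);print(p)
Rm=R.from_quat(s['tcp_rot']).as_matrix();print((p-s['tcp_pos'])@Rm)
plan([p[0][0],p[0][1],.132],84.5)"
```

```text
[[ 0.59312674 -0.36385241  0.185     ]]
[[0.00039796 0.00223473 0.03238333]]
t 11.78 tcp [ 0.5935 -0.3662  0.2178] jaw 84.43 q6 -2.03 F [-0.  -0.3  0.3] w 92.0
tilt 0.14 shift [0.0038 0.0121 0.4291] turn -0.0008
```

Call:
{"op": "move_arm", "data": {
  "series": [
    [0.003, 0.012, 0.05, 0],
    [0.003, 0.012, 0.16, 0],
    [0.003, 0.012, 0.28, 0],
    [0.003, 0.012, 0.38, 0],
    [0.003, 0.012, 0.43, 0]
  ]
}}

```text
time_s: 12.2
tcp_pos: [0.5914, -0.3623, 0.1277]
tcp_rot: [0.049, 0.999, 0.001, -0.001]
force: [-0.2, -0.4, 0.2]
grip_width: 1.001
```

Call:
{"op": "move_arm", "data": {
  "series": [
    [0, 0, 0, 0],
    [0, 0, 0, 0],
    [0, 0, 0, 0],
    [0, 0, 0, 0],
    [0, 0, 0, 0]
  ],
  "hand": 1,
  "grip_force": 25
}}

```text
time_s: 12.62
tcp_pos: [0.593, -0.3635, 0.1314]
tcp_rot: [0.049, 0.999, -0.001, 0.001]
force: [0.4, -0.3, 0.4]
grip_width: 0.662
```

Call:
{"op": "move_arm", "data": {
  "series": [
    [0, 0, 0, 0],
    [0, 0, 0, 0],
    [0, 0, 0, 0],
    [0, 0, 0, 0],
    [0, 0, 0, 0]
  ]
}}

```text
time_s: 13.03
tcp_pos: [0.5923, -0.3631, 0.13]
tcp_rot: [0.049, 0.999, -0.0, -0.0]
force: [0.8, 0.1, -1.0]
grip_width: 0.3
```

Call:
{"op": "move_arm", "data": {
  "series": [
    [0, 0, 0, 0],
    [0, 0, 0, 0],
    [0, 0, 0, 0],
    [0, 0, 0, 0],
    [0, 0, 0, 0]
  ]
}}

```text
time_s: 13.45
tcp_pos: [0.5923, -0.3631, 0.13]
tcp_rot: [0.049, 0.999, -0.0, -0.0]
force: [-0.8, -0.2, 0.6]
grip_width: 0.276
```

```bash
python3 -c "
from h import *
plan([.5931,-.3638,.132],84.5)"
```

```text
t 13.45 tcp [ 0.5923 -0.3631  0.13  ] jaw 84.43 q6 -2.03 F [-0.8 -0.2  0.6] w 25.4
tilt 0.0 shift [-0.0044 -0.0032 -0.0101] turn -0.0008
```

Call:
{"op": "move_arm", "data": {
  "series": [
    [0, 0, -0.05, 0],
    [0, 0, -0.15, 0],
    [0, 0, -0.25, 0],
    [0, 0, -0.35, 0],
    [0, 0, -0.45, 0]
  ]
}}

```text
time_s: 13.87
tcp_pos: [0.5922, -0.363, 0.2214]
tcp_rot: [0.049, 0.999, 0.0, -0.0]
force: [1.0, -1.6, -1.3]
grip_width: 0.281
```

Call:
{"op": "move_arm", "data": {
  "series": [
    [0, 0, -0.1, 0],
    [0, 0, -0.2, 0],
    [0, 0, -0.3, 0],
    [0, 0, -0.36, 0],
    [0, 0, -0.38, 0]
  ]
}}

```text
time_s: 14.28
tcp_pos: [0.5931, -0.3635, 0.2989]
tcp_rot: [0.049, 0.999, -0.001, 0.002]
force: [-0.4, 0.2, -1.3]
grip_width: 0.278
```

```bash
python3 -c "
from h import *
plan([.5703,-.20,.30],84.5)
c,s=cap('scene','pics/s9.png')
crop(c['pixels'],110,150,330,390,2.4,'pics/s9c.png')"
```

```text
t 14.28 tcp [ 0.5931 -0.3635  0.2989] jaw 84.43 q6 -2.03 F [-0.4  0.2 -1.3] w 25.6
tilt 0.2 shift [ 0.1927  0.8025 -0.0075] turn -0.0008
```

View pics/s9c.png

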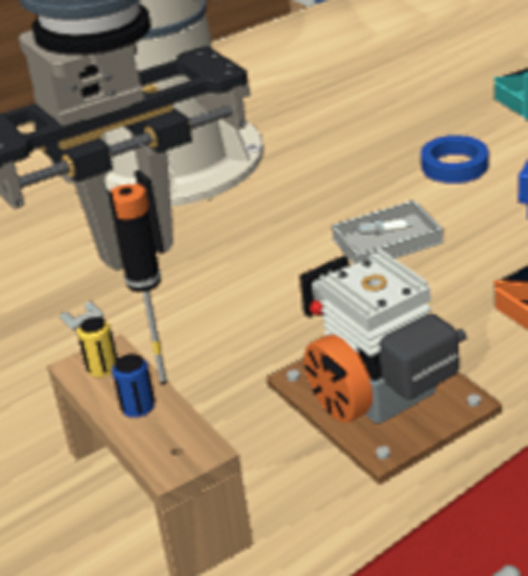

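```bash
python3 -c "
from h import *
c,s=load('pics/s9.pkl')
x,y,z=s['tcp_pos']
for dz in(.055,-.025,-.12): print((proj(c,[x,y,z+dz])[0]-[110,150])*2.4)
crop(c['pixels'],140,215,200,315,6,'pics/s9d.png')
c,s=cap('wrist','pics/w9.png')"
```

```text
[122.8743569  185.98560755]
[141.23376803 277.56541465]
[160.96902924 376.00819156]
```

View pics/s9d.png

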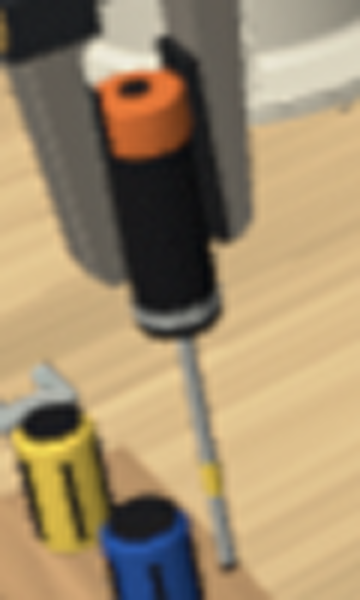

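View pics/w9.png

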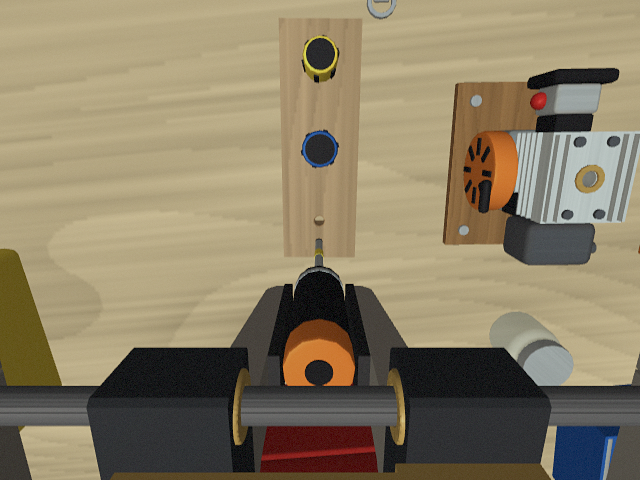

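```bash
python3 -c "
from h import *
c,s=load('pics/w9.pkl')
crop(c['pixels'],280,205,360,285,7,'pics/w9c.png')
E=np.linalg.inv(np.array(c['hand_eye']));f,cx,cy=K(c)
for P in([0,0,.12],[0,0,.12-.03],[0,0,.12-.042],[0,0,.025],[0,0,-.055]):
  p=E[:3,:3]@P+E[:3,3];u=np.array([f*p[0]/p[2]+cx,f*p[1]/p[2]+cy]);print(P,u.round(2),((u-[280,205]+.5)*7-.5).round(0))"
```

```text
[0, 0, 0.12] [319.51 239.95] [280. 248.]
[0, 0, 0.09] [319.57 250.69] [280. 323.]
[0, 0, 0.07799999999999999] [319.6  255.66] [280. 358.]
[0, 0, 0.025] [319.76 284.1 ] [281. 557.]
[0, 0, -0.055] [320.23 368.4 ] [ 285. 1147.]
```

View pics/w9c.png

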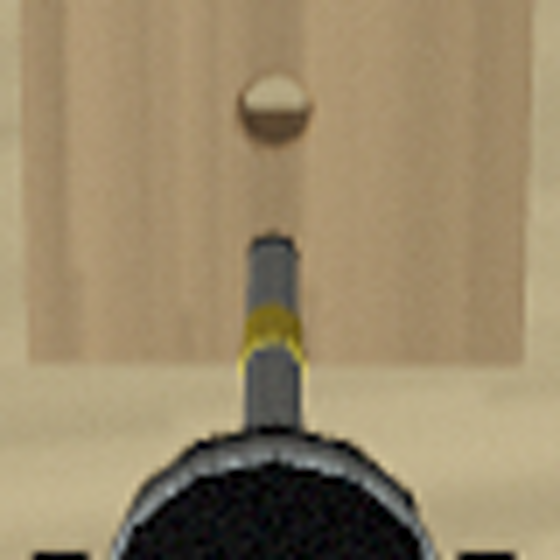

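```bash
python3 -c "
from h import *
plan([.62,-.1335,.30],84.5)"
```

```text
t 14.38 tcp [ 0.5925 -0.3631  0.2966] jaw 84.43 q6 -2.03 F [ 0.3  0.3 -1.7] w 25.5
tilt 0.07 shift [-0.0254  1.1562 -0.0174] turn -0.0008
```

Call:
{"op": "move_arm", "data": {
  "series": [
    [-0.005, 0.1, -0.017, 0],
    [-0.01, 0.25, -0.017, 0],
    [-0.015, 0.4, -0.017, 0],
    [-0.02, 0.55, -0.017, 0],
    [-0.025, 0.68, -0.017, 0]
  ]
}}

```text
time_s: 14.8
tcp_pos: [0.6098, -0.2262, 0.2975]
tcp_rot: [0.049, 0.999, 0.001, -0.001]
force: [-0.1, 0.2, -1.2]
grip_width: 0.279
```

Call:
{"op": "move_arm", "data": {
  "series": [
    [0, 0.15, 0, 0],
    [0, 0.28, 0, 0],
    [0, 0.38, 0, 0],
    [0, 0.45, 0, 0],
    [0, 0.475, 0, 0]
  ]
}}

```text
time_s: 15.22
tcp_pos: [0.6193, -0.1317, 0.2981]
tcp_rot: [0.048, 0.999, 0.0, -0.001]
force: [1.0, -0.5, -1.1]
grip_width: 0.279
```

Call:
{"op": "move_arm", "data": {
  "series": [
    [0, 0, 0, 0],
    [0, 0, 0, 0],
    [0, 0, 0, 0],
    [0, 0, 0, 0]
  ]
}}

```text
time_s: 15.55
tcp_pos: [0.6196, -0.1348, 0.2992]
tcp_rot: [0.049, 0.999, -0.0, -0.0]
force: [-0.4, -0.3, -1.6]
grip_width: 0.276
```

```bash
python3 -c "
from h import *
plan([.62,-.1335,.30],84.5)
c,s=cap('wrist','pics/w10.png')
crop(c['pixels'],260,150,380,290,5,'pics/w10c.png')
c,s=cap('top','pics/t10.png');c,s=cap('scene','pics/s10.png')"
```

```text
t 15.55 tcp [ 0.6196 -0.1348  0.2992] jaw 84.36 q6 -1.69 F [-0.4 -0.3 -1.6] w 25.4
tilt 0.02 shift [-0.0015  0.0065 -0.0038] turn -0.0015
```

View pics/w10c.png

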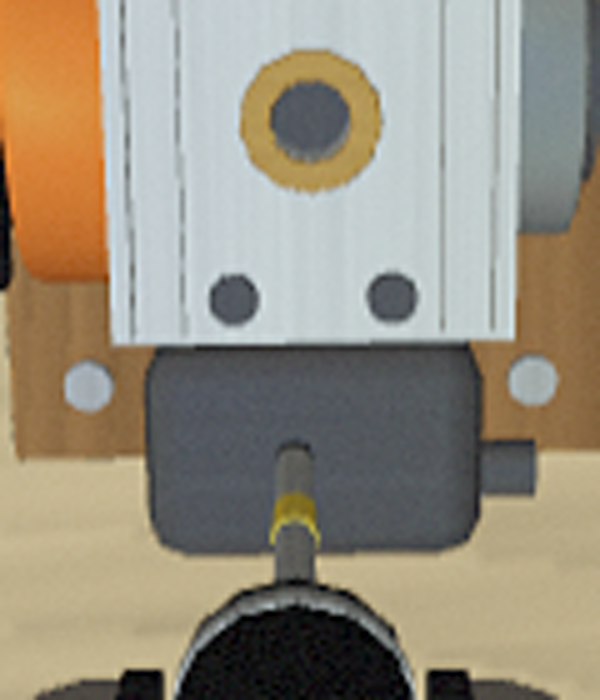

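```bash
python3 -c "
from h import *
c,s=load('pics/w10.pkl')
Rm=R.from_quat(s['tcp_rot']).as_matrix();tz=s['tcp_pos'][2]
def tl(u,z): return (ray(c,u,z,s)-s['tcp_pos'])@Rm
h=tl([321.9,173.7],.143);hw=ray(c,[321.9,173.7],.143,s)
t=tl([318.5,238.2],tz-.12)
print('hole',h,hw,'tip rim',t)
print('band low front', tl([(295.5)/5-.5+260,(495)/5-.5+150],tz-.09),'handle rim front',tl([295.5/5-.5+260,585/5-.5+150],tz-.025))
"
```

```text
hole [[0.04919305 0.00198977 0.15623765]] [[ 0.57078788 -0.12799964  0.143     ]] tip rim [[ 0.00145407 -0.00081162  0.12000046]]
band low front [[ 0.00165791 -0.00070582  0.09000046]] handle rim front [[ 0.01039421 -0.00066453  0.02500182]]
```

Call:
{"op": "move_arm", "data": {
  "series": [
    [0.06, 0.004, 0, 0],
    [0.13, 0.008, 0, 0],
    [0.2, 0.014, 0, 0],
    [0.24, 0.014, 0.03, 0],
    [0.252, 0.014, 0.06, 0]
  ]
}}

```text
time_s: 16.12
tcp_pos: [0.569, -0.1262, 0.2874]
tcp_rot: [0.049, 0.999, -0.0, 0.0]
force: [0.5, -0.1, -1.9]
grip_width: 0.28
```

Call:
{"op": "move_arm", "data": {
  "series": [
    [0, 0, 0.03, 0],
    [0, 0, 0.045, 0],
    [0, 0, 0.045, 0],
    [0, 0, 0.045, 0],
    [0, 0, 0.045, 0]
  ]
}}

```text
time_s: 16.53
tcp_pos: [0.5703, -0.126, 0.2783]
tcp_rot: [0.049, 0.999, -0.0, 0.0]
force: [0.6, -0.6, -0.2]
grip_width: 0.276
```

```bash
python3 -c "
from h import *
plan([.5708,-.128,.276],84.5)
c,s=cap('wrist','pics/w11.png')
crop(c['pixels'],270,190,370,290,6,'pics/w11c.png')
c,s=cap('scene','pics/s11.png');crop(c['pixels'],225,210,315,300,6,'pics/s11c.png')
c,s=cap('top','pics/t11.png');crop(c['pixels'],345,195,445,275,6,'pics/t11c.png')"
```

```text
t 16.53 tcp [ 0.5703 -0.126   0.2783] jaw 84.43 q6 -1.69 F [ 0.6 -0.6 -0.2] w 25.4
tilt 0.0 shift [-0.0034 -0.0095  0.0116] turn -0.0008
```

View pics/w11c.png

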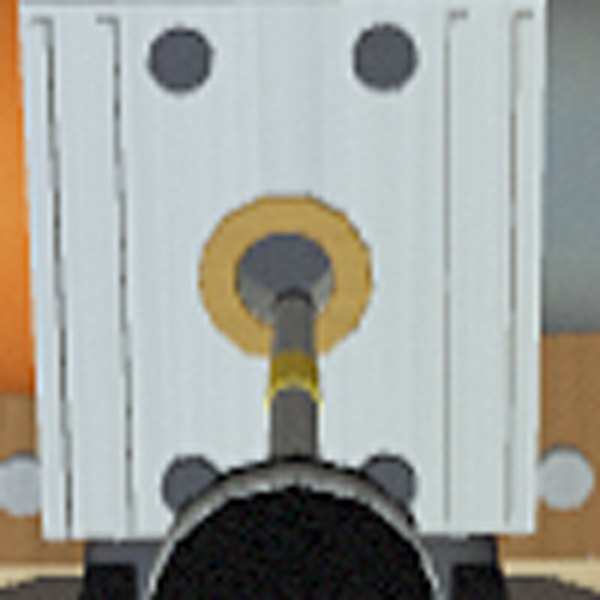

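View pics/s11c.png

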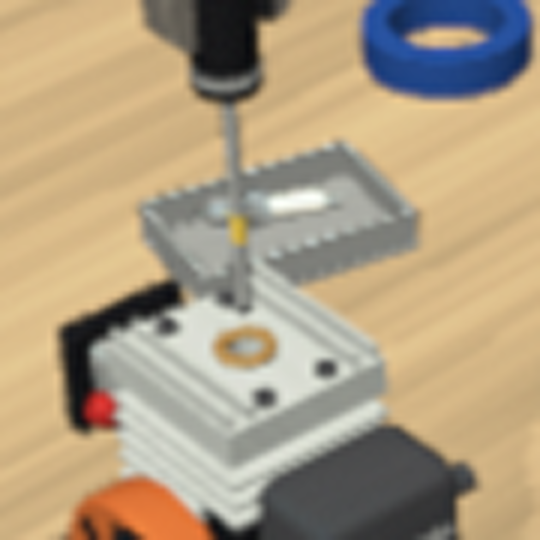

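View pics/t11c.png

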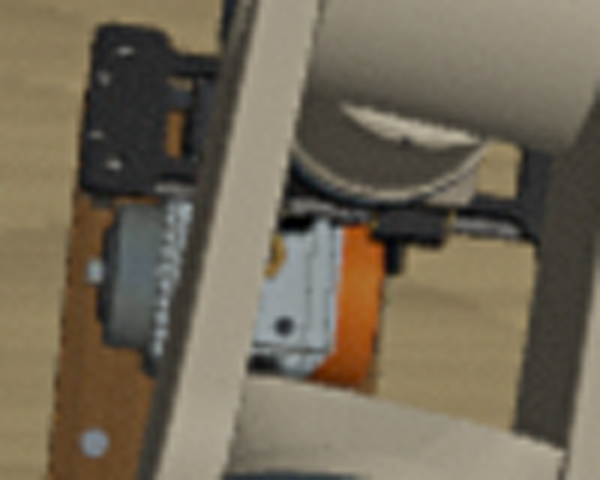

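```bash
python3 -c "
from h import *
c,s=load('pics/w11.pkl')
Rm=R.from_quat(s['tcp_rot']).as_matrix();tz=s['tcp_pos'][2]
def tl(u,z): return (ray(c,u,z,s)-s['tcp_pos'])@Rm
print('hole',tl([317.25,235.6],.143),ray(c,[317.25,235.6],.143,s),'tip rim',tl([318.6,238.25],tz-.12))
c,s=load('pics/s11.pkl')
q=s['tcp_pos']
f=lambda p:((proj(c,p)[0]-[225,210]+.5)*6-.5).round(1)
print('scene: hole',f([.5708,-.128,.143]),'tip',f(q-[0,0,.12]),f(q-[0,0,.025]))
c,s=load('pics/top1.pkl')
"
```

```text
hole [[-0.00032513 -0.00187746  0.13531465]] [[ 0.57045066 -0.12795044  0.143     ]] tip rim [[ 0.00141404 -0.00073066  0.11999994]]
scene: hole [240.9 334.4] tip [241.2 297.5] [223.6  76.1]
```

```bash
python3 -c "
from h import *
c,s=load('pics/s11.pkl')
h=np.array([.5705,-.128,.143])
f=lambda p:((proj(c,p)[0]-[225,210]+.5)*6-.5).round(1)
d0=f(h+[0,0,.0153])-f(h)
J=np.c_[f(h+[.01,0,.0153])-f(h+[0,0,.0153]),f(h+[0,.01,.0153])-f(h+[0,0,.0153])]/10
print(d0,J, np.linalg.solve(J,np.array([-3,-39])-d0))
crop(c['pixels'],245,245,285,285,14,'pics/s11d.png')
w,_=load('pics/w11.pkl')
"
```

```text
[ -2.7 -33.9] [[ 1.79  2.04]
 [ 1.05 -1.11]] [-2.60045048  2.134709  ]
```

View pics/s11d.png

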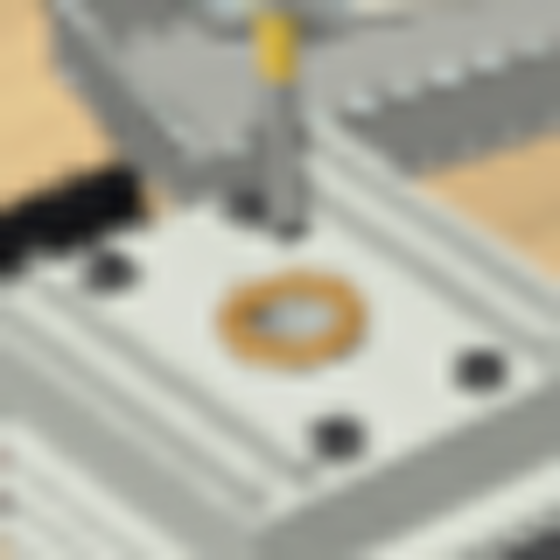

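Call:
{"op": "move_arm", "data": {
  "series": [
    [0.003, -0.003, 0, 0],
    [0.005, -0.006, 0, 0],
    [0.005, -0.006, 0, 0],
    [0.005, -0.006, 0, 0],
    [0.005, -0.006, 0, 0]
  ]
}}

```text
time_s: 17.1
tcp_pos: [0.5687, -0.1271, 0.2784]
tcp_rot: [0.049, 0.999, -0.0, 0.0]
force: [0.8, 0.3, -1.0]
grip_width: 0.278
```

Call:
{"op": "move_arm", "data": {
  "series": [
    [0, 0, 0, 0],
    [0, 0, 0, 0],
    [0, 0, 0, 0],
    [0, 0, 0, 0],
    [0, 0, 0, 0]
  ]
}}

```text
time_s: 17.52
tcp_pos: [0.5687, -0.127, 0.2784]
tcp_rot: [0.049, 0.999, 0.0, 0.0]
force: [-0.0, -0.1, -1.1]
grip_width: 0.276
```

```bash
python3 -c "
from h import *
plan([.5708,-.128,.276],84.5)
c,s=cap('wrist','pics/w12.png')
crop(c['pixels'],290,205,350,265,10,'pics/w12c.png')
c,s=cap('scene','pics/s12.png');crop(c['pixels'],245,245,285,285,14,'pics/s12d.png')"
```

```text
t 17.52 tcp [ 0.5687 -0.127   0.2784] jaw 84.43 q6 -1.7 F [-0.  -0.1 -1.1] w 25.4
tilt 0.0 shift [-0.0108 -0.0038  0.0119] turn -0.0008
```

View pics/w12c.png

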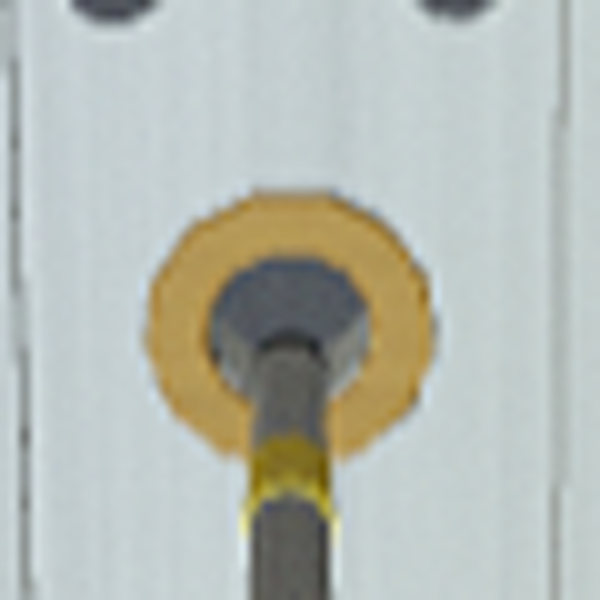

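View pics/s12d.png

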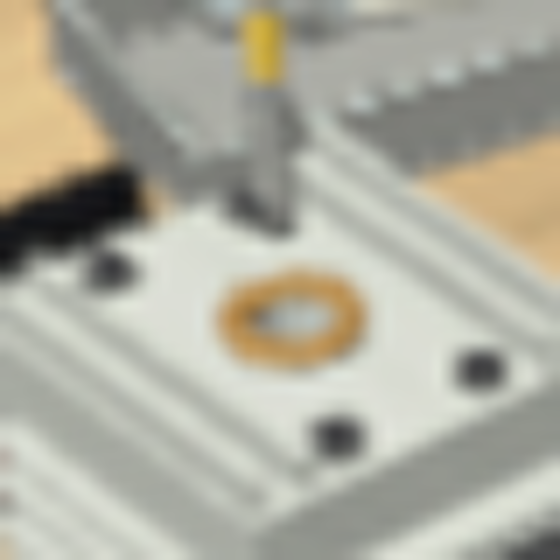

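```bash
python3 -c "
from h import *
c,s=load('pics/w12.pkl')
Rm=R.from_quat(s['tcp_rot']).as_matrix();tz=s['tcp_pos'][2]
def tl(u,z): return (ray(c,u,z,s)-s['tcp_pos'])@Rm
print('hole',tl([318.6,237.05],.143),ray(c,[318.6,237.05],.143,s),'tip rim',tl([318.55,238.35],tz-.12))
# ring prediction fit: project circle of radius from sides
P=ray(c,[[(145.5)/10-.5+290,237],[(436.5)/10-.5+290,237]],.143,s);print(np.linalg.norm(P[1]-P[0]))
for dx in(-.002,-.001,0,.001):
  ctr=s['tcp_pos']+Rm@np.array([dx,-.00075,0]);ctr[2]=.143
  th=np.linspace(0,6.28,200);r=np.linalg.norm(P[1]-P[0])/2
  C=np.c_[ctr[0]+r*np.cos(th),ctr[1]+r*np.sin(th),np.full(200,.143)]
  u=(proj(c,C,s)-[290,205]+.5)*10-.5;print(dx,u.min(0),u.max(0))
for dx in(-.002,-.001,0):
  ctr=s['tcp_pos']+Rm@np.array([dx,-.00075,.12]);C=np.c_[ctr[0]+.00275*np.cos(th),ctr[1]+.00275*np.sin(th),np.full(200,ctr[2])]
  u=(proj(c,C,s)-[290,205]+.5)*10-.5;print('tip',dx,u.min(0),u.max(0))
"
```

```text
hole [[-0.00159921 -0.00073885  0.13537295]] [[ 0.5702418  -0.12792401  0.143     ]] tip rim [[ 0.0013311  -0.00077065  0.11999998]]
0.024528814215992976
-0.002 [144.86423232 187.36107042] [435.76755344 468.8449001 ]
-0.001 [144.75772697 175.62661175] [435.91471384 457.60155888]
0 [144.65103571 163.87145097] [436.06213111 446.33880203]
0.001 [144.54415807 152.09553323] [436.20980593 435.05657923]
tip -0.002 [255.97709797 345.01211594] [324.39754479 410.97112137]
tip -0.001 [255.96700717 332.94743108] [324.45003859 399.02715355]
tip 0 [255.9568979  320.86059958] [324.50262851 387.0613708 ]
```

Call:
{"op": "move_arm", "data": {
  "series": [
    [-0.005, 0, 0, 0],
    [-0.005, 0, 0.02, 0],
    [-0.005, 0, 0.04, 0],
    [-0.005, 0, 0.055, 0],
    [-0.005, 0, 0.055, 0]
  ]
}}

```text
time_s: 18.03
tcp_pos: [0.5692, -0.127, 0.2663]
tcp_rot: [0.049, 0.999, 0.0, -0.001]
force: [0.5, 0.0, -1.6]
grip_width: 0.279
```

Call:
{"op": "move_arm", "data": {
  "series": [
    [0, 0, 0, 0],
    [0, 0, 0, 0],
    [0, 0, 0, 0],
    [0, 0, 0, 0]
  ]
}}

```text
time_s: 18.37
tcp_pos: [0.5698, -0.1272, 0.2675]
tcp_rot: [0.049, 0.999, -0.0, 0.0]
force: [0.3, -0.1, -1.6]
grip_width: 0.277
```

```bash
python3 -c "
from h import *
plan([.5708,-.128,.276],84.5)
c,s=cap('wrist','pics/w13.png')
crop(c['pixels'],290,205,350,265,10,'pics/w13c.png')
c,s=cap('scene','pics/s13.png');crop(c['pixels'],245,245,285,285,14,'pics/s13d.png')"
```

```text
t 18.37 tcp [ 0.5698 -0.1272  0.2675] jaw 84.43 q6 -1.7 F [ 0.3 -0.1 -1.6] w 25.5
tilt 0.02 shift [-0.0053 -0.0036 -0.0423] turn -0.0008
```

View pics/w13c.png

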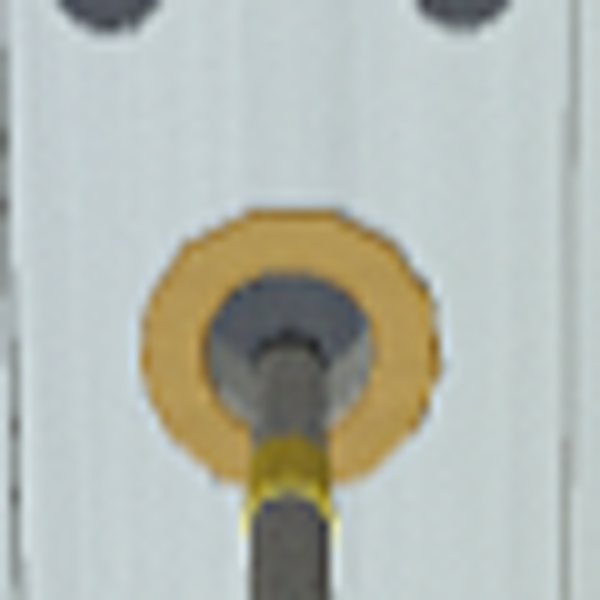

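View pics/s13d.png

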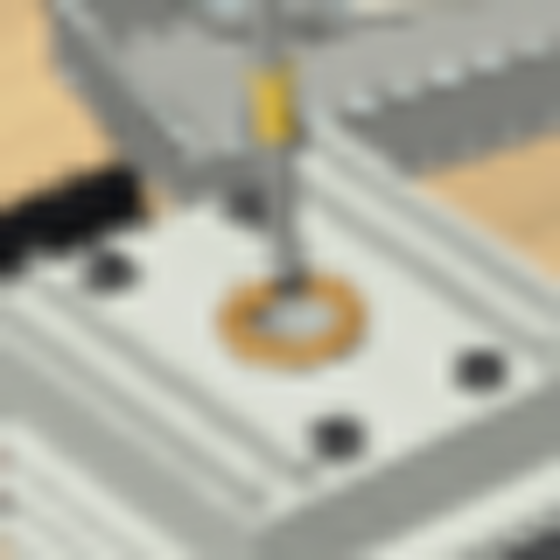

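```bash
cat > chk.py <<'E'
from h import *
import sys
from scipy.optimize import brentq
def chk(name,ringtop,ringL,ringR,x0,y0,k,tiprow=None,tipcol=None):
    c,s=load(name);Rm=R.from_quat(s['tcp_rot']).as_matrix();th=np.linspace(0,2*np.pi,400)
    def circ(dx,dy,z,r):
        ctr=s['tcp_pos']+Rm@np.array([dx,dy,0]);C=np.c_[ctr[0]+r*np.cos(th),ctr[1]+r*np.sin(th),np.full(400,z)]
        return (proj(c,C,s)-[x0,y0]+.5)*k-.5
    r=.01226
    dy=brentq(lambda d:circ(0,d,.143,r)[:,0].min()+circ(0,d,.143,r)[:,0].max()-ringL-ringR,-.02,.02)
    dx=brentq(lambda d:circ(d,dy,.143,r)[:,1].min()-ringtop,-.08,.08)
    print('hole',dx,dy, 'width pred',np.ptp(circ(dx,dy,.143,r)[:,0]),ringR-ringL)
    if tiprow is not None:
        z=s['tcp_pos'][2]-.12
        ty=brentq(lambda d:circ(0,d,z,.00275)[:,0].min()+circ(0,d,z,.00275)[:,0].max()-2*tipcol,-.02,.02)
        tx=brentq(lambda d:circ(d,ty,z,.00275)[:,1].min()-tiprow,-.08,.08)
        print('tip',tx,ty,'need',dx-tx,dy-ty)
E
python3 -c "
from chk import *
chk('pics/w10.pkl',48,241,382,260,150,5,443,294.5)
chk('pics/w11.pkl',194,200,372,270,190,6,292,294)
chk('pics/w12.pkl',188,145,436,290,205,10,338,290)
chk('pics/w13.pkl',208,140,441,290,205,10,336,290)"
```

```text
hole 0.04910958737712908 0.0021506383986361153 width pred 142.7004889925874 141
tip -0.0012769937306647073 -0.0008417931511237744 need 0.05038658110779379 0.0029924315497598898
hole -0.0008272379013461804 -0.0018825580014839491 width pred 174.68617662874658 172
tip -0.0013432563056164943 -0.0007455067418419004 need 0.0005160184042703139 -0.0011370512596420488
hole -0.002051128322755933 -0.0007380337626978714 width pred 290.77972142087503 291
tip -0.0014189312936263925 -0.0007647213492804928 need -0.0006321970291295403 2.6687586582621408e-05
hole -0.0013350601109599638 -0.0007422264202297684 width pred 300.8803688022323 301
tip -0.0012925152846338308 -0.0007774476050395695 need -4.2544826326133e-05 3.522118480980103e-05
```

Call:
{"op": "move_arm", "data": {
  "series": [
    [0, 0, 0.015, 0],
    [0, 0, 0.03, 0],
    [0, 0, 0.045, 0],
    [0, 0, 0.05, 0],
    [0, 0, 0.05, 0]
  ]
}}

```text
time_s: 18.88
tcp_pos: [0.5694, -0.1271, 0.2568]
tcp_rot: [0.049, 0.999, 0.0, -0.0]
force: [0.4, -0.6, -1.4]
grip_width: 0.276
```

```bash
python3 -c "
from h import *
plan([.5698,-.1272,.227],84.43)
c,s=cap('wrist','pics/w14.png')
crop(c['pixels'],290,205,350,265,10,'pics/w14c.png')
"
```

```text
t 18.88 tcp [ 0.5694 -0.1271  0.2568] jaw 84.43 q6 -1.7 F [ 0.4 -0.6 -1.4] w 25.4
tilt 0.05 shift [-0.0021 -0.0004  0.149 ] turn -0.0
```

View pics/w14c.png

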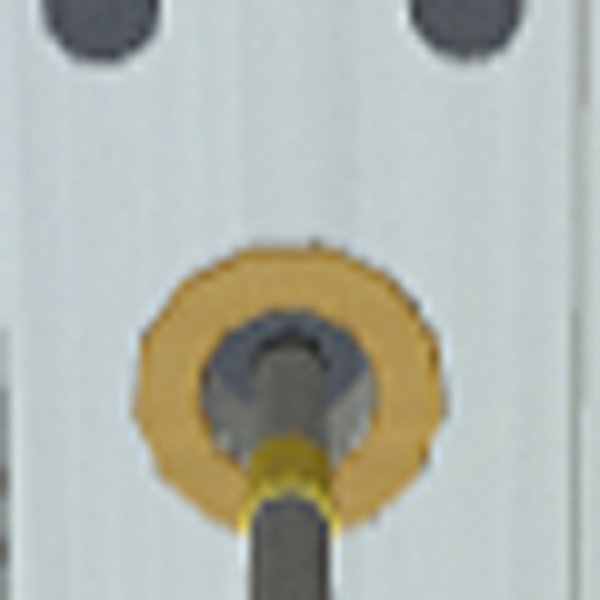

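```bash
python3 -c "
from chk import *
chk('pics/w14.pkl',243,134,446,290,205,10,336,290)"
```

```text
hole -0.0015406678271830993 -0.0007510526373544042 width pred 311.29735517232746 312
tip -0.0011444732936382953 -0.0007560556819788943 need -0.00039619453354480393 5.003044624490144e-06
```

Call:
{"op": "move_arm", "data": {
  "series": [
    [0, 0, 0.015, 0],
    [0, 0, 0.03, 0],
    [0, 0, 0.045, 0],
    [0, 0, 0.06, 0],
    [0, 0, 0.06, 0]
  ]
}}

```text
time_s: 19.35
tcp_pos: [0.5693, -0.1271, 0.2445]
tcp_rot: [0.049, 0.999, 0.0, -0.001]
force: [0.3, 1.0, -1.5]
grip_width: 0.279
```

```bash
python3 -c "
from h import *
plan([.5698,-.1272,.227],84.43)
c,s=cap('wrist','pics/w15.png')
crop(c['pixels'],290,215,350,295,7,'pics/w15c.png')
"
```

```text
t 19.35 tcp [ 0.5693 -0.1271  0.2445] jaw 84.43 q6 -1.7 F [ 0.3  1.  -1.5] w 25.6
tilt 0.07 shift [-0.0026 -0.0004  0.0876] turn -0.0
```

View pics/w15c.png

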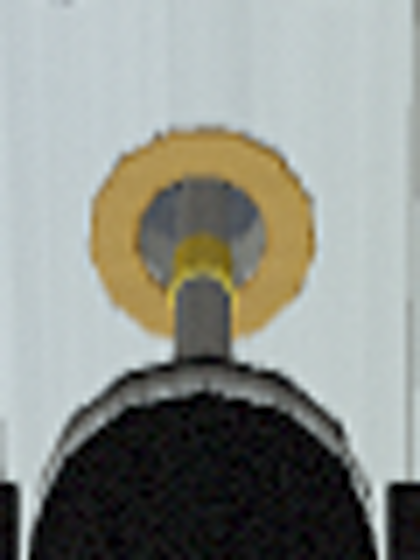

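Call:
{"op": "move_arm", "data": {
  "series": [
    [-0.002, 0, 0.02, 0],
    [-0.002, 0, 0.04, 0],
    [-0.002, 0, 0.06, 0],
    [-0.002, 0, 0.08, 0],
    [-0.002, 0, 0.087, 0]
  ]
}}

```text
time_s: 19.82
tcp_pos: [0.5697, -0.1271, 0.227]
tcp_rot: [0.049, 0.999, 0.0, -0.001]
force: [-0.4, -0.2, -1.4]
grip_width: 0.278
```

Call:
{"op": "move_arm", "data": {
  "series": [
    [0, 0, 0, 0],
    [0, 0, 0, 0],
    [0, 0, 0, 0],
    [0, 0, 0, 0],
    [0, 0, 0, 0]
  ]
}}

```text
time_s: 20.23
tcp_pos: [0.5702, -0.1272, 0.2281]
tcp_rot: [0.049, 0.999, -0.0, 0.0]
force: [0.0, 0.1, -1.7]
grip_width: 0.279
```

```bash
python3 -c "
from h import *
plan([.5698,-.1272,.227],84.43)
c,s=cap('wrist','pics/w16.png')
crop(c['pixels'],280,215,360,315,6,'pics/w16c.png')
c,s=cap('scene','pics/s16.png');crop(c['pixels'],235,225,295,285,9,'pics/s16d.png')"
```

```text
t 20.23 tcp [ 0.5702 -0.1272  0.2281] jaw 84.43 q6 -1.7 F [ 0.   0.1 -1.7] w 25.7
tilt 0.02 shift [ 0.002  -0.      0.0057] turn -0.0
```

View pics/w16c.png

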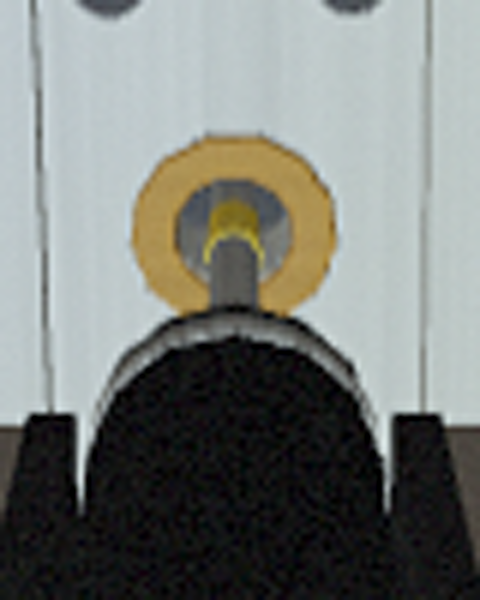

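View pics/s16d.png

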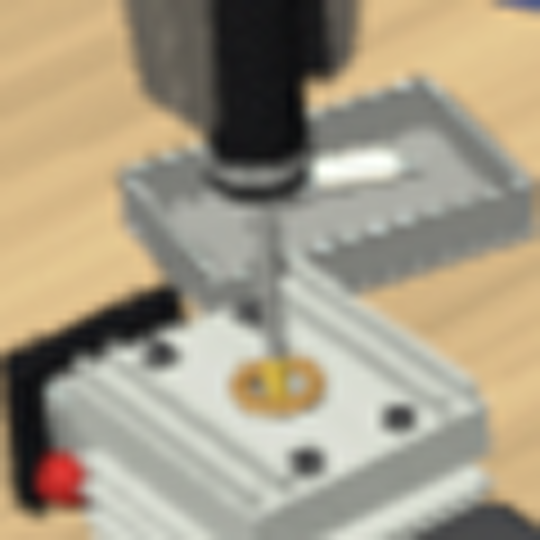

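```bash
python3 -c "
from chk import *
chk('pics/w16.pkl',133,132,337,280,215,6)
c,s=load('pics/w16.pkl');Rm=R.from_quat(s['tcp_rot']).as_matrix();tz=s['tcp_pos'][2]
tl=lambda u,z:(ray(c,u,z,s)-s['tcp_pos'])@Rm
# band upper edge at front surface ~row 240 col235 ; lower edge row 200
for row,z in((198,.09),(238,.078)): print(tl([(235.5)/6-.5+280,(row+.5)/6-.5+215],tz-z))
c,s=cap('top','pics/t16.png')
w,s=cap('scene','pics/sfin.png')"
```

```text
hole -0.0005733313637188236 -0.000657080310108559 width pred 206.22130009317414 205
[[ 0.00235062 -0.00059759  0.08999939]]
[[ 0.00102252 -0.00058936  0.07799976]]
```

View pics/sfin.png

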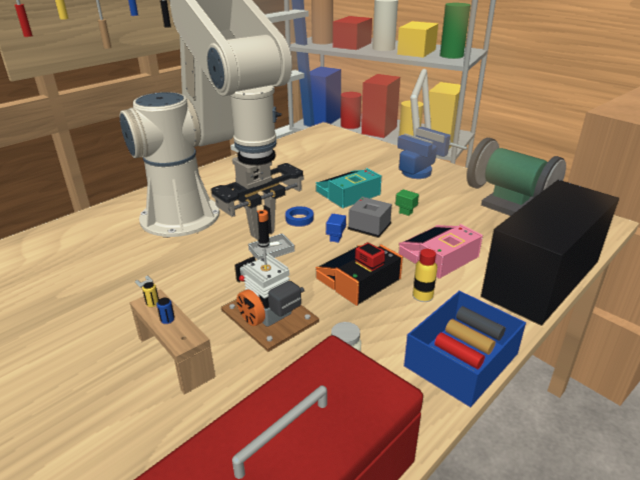

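Call:
{"op": "move_arm", "data": {
  "series": [
    [0, 0, 0, 0],
    [0, 0, 0, 0],
    [0, 0, 0, 0],
    [0, 0, 0, 0],
    [0, 0, 0, 0]
  ]
}}

```text
time_s: 20.85
tcp_pos: [0.5701, -0.1272, 0.228]
tcp_rot: [0.049, 0.999, 0.0, 0.0]
force: [0.0, -0.1, -1.0]
grip_width: 0.277
```

```bash
python3 -c "
from h import *
plan([.5698,-.1272,.227],84.43)
print(np.abs(robot.get_state()['qd']).max())
print(robot.finish_job())"
```

```text
t 20.85 tcp [ 0.5701 -0.1272  0.228 ] jaw 84.43 q6 -1.7 F [ 0.  -0.1 -1. ] w 25.5
tilt 0.0 shift [ 0.0016 -0.0003  0.0049] turn -0.0
0.0016809512584528947
the job is handed in; nothing more can be done
None
```

I moved the battery to the black and orange monitor and pushed it home. I then lowered the borescope upright into the spark-plug hole and handed the job in at 20.9 s, holding it there. `finish_job` reports no verdict, so what follows is from my own measurements.

- **Battery:** It stopped hard at the same gripper height it had in the charger (0.0776 m), with the force rising to 38 N. After I let go, the wrist camera put it within about 1 mm of the port centre and 0.1° of its angle. The scene camera could not confirm the height to 2 mm, so "fully home" rests on the hard stop.
- **Borescope:** It is gripped at about 25.5 mm across the handle, and the tip is calculated at about 35 mm below the hole's mouth. The scene picture shows the yellow band at the mouth. The tool is vertical within 0.1°, nearly still, and I saw no contact force while lowering it.
- **Centring:** The last wrist view puts the rod about 0.5–0.7 mm off the hole's axis, and I left that uncorrected. Before insertion the scene camera disagreed with the wrist camera by 1–2.6 mm. I moved 1 mm between the two readings, and both then agreed sideways. A scene offset of about 1.5 mm remained along its line of sight, which a small height error would explain.
- **Everything else:** The last scene picture shows the other items, including both drivers in the rack, apparently where they started; I did not measure them.

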